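Change over the bottles in a bench shaker

TASK

The shaker has stopped on its timer: turn its speed dial anticlockwise right down to off, and only then pull the red knob of the hold-down bar fully out. Stand the finished bottles (pink caps) upright in the white tray and stand every waiting bottle (black caps) upright in a shaker pocket of its own, setting each down rather than letting it drop; then push the red knob fully home, so that the bar locks the bottles in. Leave the canister, the pail and the filling knife alone.

Things in the scene. Friction and masses are not known exactly. Their poses are not given: they have to be found in the camera images.
- shaker: fixed bench-top bottle shaker, motor at rest. White housing, top 60 mm above the bench, spans local x -160 (front, towards the robot) to +115 mm, y +-142 mm; on it, towards the back, a carriage with three open pockets in a row along y. Origin at bench level, z up, y to the robot's left. Two guide posts at local x 75 to 103 mm, y +-135 mm, 200 mm high.
- pocket0 (a point): centre of the floor of the right-hand (local -y) shaker pocket: square, 66 mm wide inside, floor 70 mm above the bench, walls 4 mm thick rising 30 mm above the floor; pockets are 70 mm apart along the shaker's y; its axes are the shaker's
- pocket1 (a point): centre of the floor of the middle shaker pocket: square, 66 mm wide inside, floor 70 mm above the bench, walls 4 mm thick rising 30 mm above the floor; pockets are 70 mm apart along the shaker's y; its axes are the shaker's
- pocket2 (a point): centre of the floor of the left-hand (local +y) shaker pocket: square, 66 mm wide inside, floor 70 mm above the bench, walls 4 mm thick rising 30 mm above the floor; pockets are 70 mm apart along the shaker's y; its axes are the shaker's
- speed_dial (a joint): black speed dial with a bar grip, on the right-hand front of the shaker's top face (axis vertical, at shaker-local x -113 mm, y -93 mm), in rad: 0 is off, at its anticlockwise end stop seen from above; the value grows clockwise up to 4.71. Turns with light friction (0.04 N m) and stays where it is left.
- speed_dial_grip (a point): point on the dial's axis 97 mm above the bench, the height at which to grip; the grip bar is 14 mm thick, 46 mm long (along this point's x) and rises from 74 to 104 mm above the bench; the point turns with the dial
- hold_bar (a joint): travel of the hold-down bar in m. 0: home, bar across the middle of the pockets, underside 5 mm above the caps of seated bottles, which cannot be lifted out. 0.08: fully out towards the front, bottles free. Sprung over centre: 6 to 8 N starts it from either end, easing to nothing half-way; once some 8 mm past that it snaps by itself to the other end and stays there.
- pull_knob (a point): centre of the bar's red pull knob: round, 36 mm diameter, 28 mm long, axis along the shaker's x, 185 mm above the bench, on a 12 mm rod; pulled to local -x, pushed to +x. Shaker-local x -53 mm at home, -133 mm out, y 0. The bar, 98 mm behind it, is 16 mm wide, 282 mm long, 179 to 191 mm high, with a 12 mm side rod running back from each end through the posts.
- tray: fixed white open tray, 180 x 170 mm outside (local x, y), walls 4 mm thick and 28 mm high, floor 4 mm thick; origin under its centre at bench level. For the finished bottles.
- mat: grey mat, 190 x 200 mm, 1 mm thick and lying flat on the bench, where the waiting bottles stand at the start; origin at its centre at bench level
- F1: screw-capped sample bottle, loose, upright at the start, half full, about 0.2 kg, low centre of mass: body 58 mm diameter up to 64 mm, sloping shoulder to 76 mm, pink-red ribbed cap 40 mm diameter from 76 mm to 104 mm above its base (total height 104 mm); origin at the centre of its base, z up through the cap. Pink label. Finished: stands in a shaker pocket at the start. Two or three of F1 to F3 are present.
- F2: screw-capped sample bottle, loose, upright at the start, half full, about 0.2 kg, low centre of mass: body 58 mm diameter up to 64 mm, sloping shoulder to 76 mm, pink-red ribbed cap 40 mm diameter from 76 mm to 104 mm above its base (total height 104 mm); origin at the centre of its base, z up through the cap. Pink label. Finished: stands in a shaker pocket at the start. Two or three of F1 to F3 are present.
- F3: screw-capped sample bottle, loose, upright at the start, half full, about 0.2 kg, low centre of mass: body 58 mm diameter up to 64 mm, sloping shoulder to 76 mm, pink-red ribbed cap 40 mm diameter from 76 mm to 104 mm above its base (total height 104 mm); origin at the centre of its base, z up through the cap. Pink label. Finished: stands in a shaker pocket at the start. Two or three of F1 to F3 are present.
- W1: screw-capped sample bottle, loose, upright at the start, half full, about 0.2 kg, low centre of mass: body 58 mm diameter up to 64 mm, sloping shoulder to 76 mm, black ribbed cap 40 mm diameter from 76 mm to 104 mm above its base (total height 104 mm); origin at the centre of its base, z up through the cap. Grey label. Waiting to be shaken: stands on the mat at the start. Two or three of W1 to W3 are present.
- W2: screw-capped sample bottle, loose, upright at the start, half full, about 0.2 kg, low centre of mass: body 58 mm diameter up to 64 mm, sloping shoulder to 76 mm, black ribbed cap 40 mm diameter from 76 mm to 104 mm above its base (total height 104 mm); origin at the centre of its base, z up through the cap. Grey label. Waiting to be shaken: stands on the mat at the start. Two or three of W1 to W3 are present.
- W3: screw-capped sample bottle, loose, upright at the start, half full, about 0.2 kg, low centre of mass: body 58 mm diameter up to 64 mm, sloping shoulder to 76 mm, black ribbed cap 40 mm diameter from 76 mm to 104 mm above its base (total height 104 mm); origin at the centre of its base, z up through the cap. Grey label. Waiting to be shaken: stands on the mat at the start. Two or three of W1 to W3 are present.
- canister: bystander: white plastic canister 75 x 120 mm, 198 mm tall, black cap; origin at the centre of its base
- pail: bystander: closed white pail with a pink label, 158 mm diameter, 115 mm tall; origin at the centre of its base
- filling_knife: bystander: filling knife with a red handle, 220 mm long, lying on the bench; origin under its middle, x along it towards the blade

How it is judged:
By the outcome, as a careful person would: the job done as asked, in the order asked, and still so for the second after the job is handed in, with the robot touching nothing.
Of F1, F2, F3 only 2 to 3 are there at a start; the rules pass over those that are not, and their reading is None.
Of W1, W2, W3 only 2 to 3 are there at a start; the rules pass over those that are not, and their reading is None.
At some moment in a run one of W1, W2, W3 may be knocked a few centimetres aside while the robot is not near it.
It also fails if it takes over 210 s, if anything falls off the work surface, if the arm or the gripper's body presses on something with over 40 N, if the wrist force passes 120 N, or if a joint passes its speed limit or range.

ROBOT

A 7-joint arm with a two-finger parallel gripper is mounted at the origin on the work surface. World frame = base frame: x ahead of the robot, y to its left, z up, the work surface at z = 0. Lengths are in mm, angles in rad, forces in N, time in s.
With the tool pointing down it reaches from about 400 to 875 mm from the base axis. Payload 6.5 kg.
Tool frame: the origin (TCP) lies on the centre line of the jaws, within the pads' length; the fingertips stand 11 mm ahead of it and the grasp point (between the pads) lies 8 mm behind it (manip.tip_extent is the distance from the TCP to the fingertips, in mm); z points along the fingers, y is the line along which they close (so a half turn about z gives the same grasp; the last joint's range is limited). The gripper opens to 85 mm and grips with 20 to 120 N. Pads are 22 mm wide; open, the fingers measure 114 mm over their backs; the gripper's body (76 mm by 85 mm) begins 54 mm behind the grasp point. The pads swing forward as they close: fully open they stand 13 mm farther back than shut.
Start: joints at [1.171, 0.536, -0.004, 1.538, 0.003, 1.067, -0.071], TCP at [212.958, -614.116, 210.79] pointing down, gripper open.
Joint ranges: [-2.7, 2.7], [-0.37, 2.16], [-1.27, 1.26], [0.24, 2.4], [-1.31, 4.45], [0.19, 1.91], [-2.76, 2.76]. Speed limits (rad/s): [2.39, 2.39, 3.14, 3.14, 3.14, 3.14, 3.14].

INTERFACE

Orientations are given as a unit quaternion [w, x, y, z].
In Python, from bench import manip gives the robot as it stands.
- The arm moves only by the tool play_rows, never from a script. Its arguments are lists of equal length, an entry for each row: "delta_pos": the shift along the world's x, y, z in mm, a list of three; "yaw": the turn about the world's z in degrees. A call has 1 to 8 rows; each row shifts and turns the commanded pose from where the row before left it; what a row does not reach is not made up. A row lasts 1/12 s, in which the tool goes at most 41.7 mm and 7.16 degrees, less where a joint would pass 70% of its speed; a pose out of reach is approached as far as the arm can. A call with a gripper value outside its range is refused whole. "grip" is the opening, from 0 (shut) to 1 (fully open), set as the call begins (left out, the last holds). The fingers move at their own pace and stop on an object; the grip force is fixed at half the most. Time passes only in rows, so rows that do not move let the fingers close. It gives the time, the measured TCP pose, the force, the opening and the grip force at its end, in the units of the state.
- manip.sense(): the state, without advancing time (a new reading comes with each control period).
- manip.snapshot(name): name is "scene" or "top" or "wrist"; returns the picture (384x512x3 uint8, red, green, blue); there is no depth.
- manip.camera_params(name): a dict with "vertical_fov" (degrees; the focal length in pixels is half the picture's height over the tangent of half this angle, whatever the lens; pixels are square), "cx", "cy" (the principal point, pixels), "extrinsics" (4x4, takes a point from camera to world coordinates); the wrist camera has in their place "tool_from_camera" (4x4, takes a point from camera to tool coordinates, whose origin is the TCP and whose axes are the flange's). Camera axes: x right, y down, z forward; pixel columns grow to the right and rows downward; lengths in mm; the calibration is good to about 2 mm. A picture is of the moment at which its call begins: read the wrist's pose just before it. camera_params takes no time and is no camera call.
- manip.sign_off(): hands the job in; it is judged then, once.
Trained networks look in the newest picture that a camera, given by its name, has taken for a name from the list of things; names that differ only in an ending like _2 or _b are one class to them, and where a whole thing is asked for, a point or a joint stands for the part that bears it (a point fixed in the world has none). Each returns a list of dicts, best first, with "score" (0 to 1); they miss things now and then, are a little off and sometimes report something else, mostly with a low value. They report only what shows in the picture. A call takes as long as a camera call.
- manip.spot_in(camera, name): "extent" ([left, top, right, bottom] in pixels, round what is visible of it).
- manip.landmark_of(camera, name): "position" ([column, row] in pixels: a listed point, or the origin of a listed thing).
The state is a dict: "t": time; "qpos": joint angles; "qvel": joint speeds; "joint_torque": joint torques, N m; "tool_pos": TCP position; "tcp_rot": TCP orientation; "wrist_force": force on the tool from outside, world axes, zero at the start; "moment": the same for the moment, N m; "opening": opening from 0.0 (shut) to 1.0 (fully open); "grasp_force": force on a finger pad.
Only numpy, scipy, OpenCV 4.12 (cv2) and the standard library are available. Lean on these libraries where they do the work, as an engineer would, in place of code of your own. Each camera call takes 0.05 s, during which the arm holds its last target. There are 200 camera calls.

## Working session

There is one attempt and no reset: what is moved stays moved. The work goes in short steps, Python scripts to look and compute and a tool call to move; the robot and the scene stay as the last step left them, time stands still between calls to the robot, and variables do not carry over. Pictures are saved under pics/ and viewed, at most 14 in all, crops included, and the job is handed in when it is done.

Besides the shell and the picture viewer there is one more tool, called after ">>>" as name(argument=value, ...), one argument or row to a line, values as JSON. play_rows: Moves the arm, as the interface text tells. Its arguments: {"type":"object","properties":{"delta_pos":{"type":"array"},"yaw":{"type":"array"},"grip":{"type":"number"}},"required":["delta_pos","yaw"]}

```bash
mkdir -p pics
cat > h.py <<'E'
import numpy as np, cv2
from bench import manip
from scipy.spatial.transform import Rotation as R
def cam(n):
    p=manip.camera_params(n); f=192/np.tan(np.radians(p["vertical_fov"])/2)
    if n=="wrist":
        s=manip.sense(); T=np.eye(4); q=s["tcp_rot"]; T[:3,:3]=R.from_quat([q[1],q[2],q[3],q[0]]).as_matrix(); T[:3,3]=s["tool_pos"]
        E=T@np.array(p["tool_from_camera"])
    else: E=np.array(p["extrinsics"])
    return f,p["cx"],p["cy"],E
def w(n,px,z,c=None):
    f,cx,cy,E=c or cam(n)
    d=E[:3,:3]@np.array([(px[0]-cx)/f,(px[1]-cy)/f,1]); o=E[:3,3]
    return o+d*(z-o[2])/d[2]
def proj(n,P,c=None):
    f,cx,cy,E=c or cam(n)
    q=E[:3,:3].T@(np.array(P)-E[:3,3]); return np.array([cx+f*q[0]/q[2],cy+f*q[1]/q[2]])
def snap(n,name=None):
    im=manip.snapshot(n)
    if name: cv2.imwrite("pics/"+name+".png",im[:,:,::-1])
    return im
E
python3 - <<'E'
from h import *
np.set_printoptions(precision=1,suppress=True)
for c in ("scene","top"):
    snap(c,c+"0"); print(c,cam(c)[0],cam(c)[3])
H=dict(pocket0=70,pocket1=70,pocket2=70,speed_dial_grip=97,pull_knob=185,tray=0,mat=0,shaker=0,F1=0,W1=0,canister=0,pail=0,filling_knife=0)
for n,z in H.items():
    for d in manip.landmark_of("top",n)[:4]: print(n,round(d["score"],2),np.array(d["position"]),w("top",d["position"],z))
E
```

```text
scene 454.4101528021653 [[   0.7    0.6   -0.4 1124.9]
 [   0.7   -0.6    0.4 -520.8]
 [  -0.    -0.6   -0.8 1234.5]
 [   0.     0.     0.     1. ]]
top 361.2629147719231 [[   0.    -1.     0.2  353.7]
 [  -1.    -0.    -0.    17.3]
 [   0.    -0.2   -1.  1228.2]
 [   0.     0.     0.     1. ]]
pocket0 0.63 [258.9 167. ] [663.7  -3.6  70. ]
pocket0 0.56 [279.8 165.5] [670.9 -72.8  70. ]
pocket1 0.63 [258.9 167. ] [663.7  -3.6  70. ]
pocket1 0.56 [279.8 165.5] [670.9 -72.8  70. ]
pocket2 0.63 [258.9 167. ] [663.7  -3.6  70. ]
pocket2 0.56 [279.8 165.5] [670.9 -72.8  70. ]
speed_dial_grip 0.55 [280.1 214.3] [504.3 -73.7  97. ]
pull_knob 0.82 [256.7 185.5] [576.4   3.6 185. ]
tray 0.92 [358.  229.5] [ 472.  -348.7    0. ]
mat 0.72 [151.3 231.4] [447.6 352.7   0. ]
mat 0.69 [259.2 166.6] [683.9  -5.9   0. ]
shaker 0.79 [256.  184.4] [619.7   3.7   0. ]
F1 0.63 [278.6 164.4] [694. -74.   0.]
F1 0.58 [258.1 165.7] [687.1  -2.    0. ]
W1 0.87 [165.  243.9] [407.  303.8   0. ]
W1 0.65 [151.2 229.8] [453.  353.5   0. ]
W1 0.64 [158.7 208.4] [526.5 333.7   0. ]
W1 0.57 [136.1 241.9] [411.2 400.6   0. ]
canister 0.71 [176.7 152.3] [727.3 285.6   0. ]
pail 0.82 [348.5 150.6] [ 752.2 -322.5    0. ]
pail 0.55 [176.  151.8] [729.  288.2   0. ]
filling_knife 0.61 [240.4 258. ] [366.5  49.6   0. ]
```

Run:
```python
from h import *
im=cv2.imread("pics/top0.png")
cv2.imwrite("pics/top0c.png",cv2.resize(im[120:280,120:400],(800,457),interpolation=cv2.INTER_CUBIC))
print(manip.sense()["tcp_rot"])
```

```text
[5.92510894e-06 9.86099765e-01 1.66154308e-01 9.12254233e-06]
```

View pics/scene0.png

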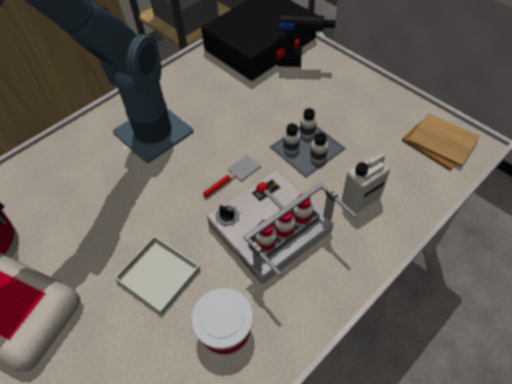

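View pics/top0c.png

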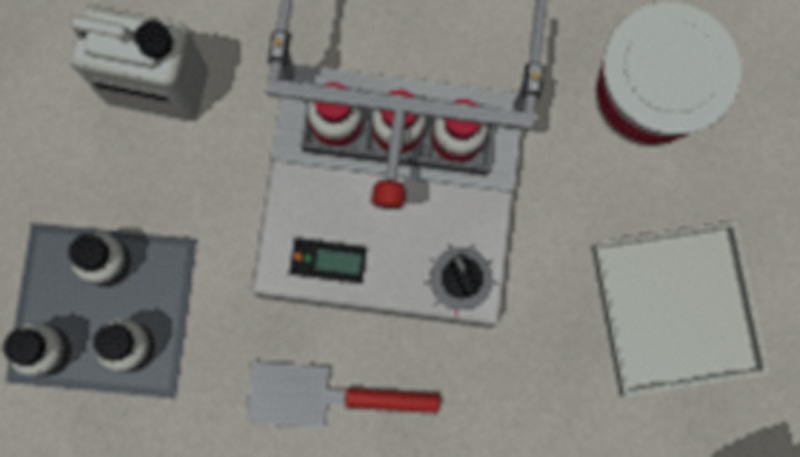

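Three pink-capped bottles stand in the pockets under the home bar, and three black-capped ones on the mat (crop caps at ~(90,250), (25,346), (113,339)). The tray is at right (corners (594,243), (733,226), (762,370), (622,393)). The dial is at (462,277).

Run:
```python
from h import *
from scipy.optimize import least_squares
np.set_printoptions(precision=1,suppress=True)
c=cam("top"); o=lambda p:np.array([120+p[0]/2.857,120+p[1]/2.857])
obs=[((272,88),(45,141,185)),((533,118),(45,-141,185)),((389,194),(-53,0,185)),((462,275),(-113,-93,95)),((256,293),(-160,142,60)),((497,323),(-160,-142,60))]
def P(q,l): 
    C,S=np.cos(q[2]),np.sin(q[2]); return np.array([q[0]+C*l[0]-S*l[1],q[1]+S*l[0]+C*l[1],l[2]])
r=least_squares(lambda q:np.concatenate([proj("top",P(q,l),c)-o(p) for p,l in obs]),[620,4,-.1],loss="soft_l1")
print(r.x,np.degrees(r.x[2])); print(r.fun)
for n,l in dict(p0=(45,-70,70),p1=(45,0,70),p2=(45,70,70),dial=(-113,-93,97),knob=(-53,0,185),out=(-133,0,185)).items(): print(n,P(r.x,l))
t=[w("top",o(p),28,c) for p in ((594,243),(733,226),(762,370),(622,393))]; print(np.array(t),np.mean(t,0))
for p in ((90,250),(25,346),(113,339)): print("W",w("top",o(p),104,c))
print(manip.camera_params("wrist"))
```

```text
[621.8  -0.3  -0.1] -5.614586498901107
[-1.7 -0.4  0.3  0.7  0.   0.   0.9 -0.5 -1.7 -0.1  1.1  0.3]
p0 [659.7 -74.4  70. ]
p1 [666.5  -4.7  70. ]
p2 [673.4  65.   70. ]
dial [500.2 -81.8  97. ]
knob [569.    4.9 185. ]
out [489.4  12.7 185. ]
[[ 549.3 -240.5   28. ]
 [ 574.3 -406.7   28. ]
 [ 405.5 -434.2   28. ]
 [ 375.3 -270.7   28. ]] [ 476.1 -338.    28. ]
W [514.1 329.5 104. ]
W [408.2 390.7 104. ]
W [418.  297.3 104. ]
{'vertical_fov': 60.444927250872496, 'cx': 256.1090119003745, 'cy': 190.68089188438935, 'tool_from_camera': array([[   0. ,   -0.9,   -0.3,   81. ],
       [   1. ,    0. ,   -0. ,    0.1],
       [   0. ,   -0.3,    0.9, -163.2],
       [   0. ,    0. ,    0. ,    1. ]])}
```

>>> play_rows(
  delta_pos=[
    [18,33,10],
    [18,33,10],
    [18,33,10],
    [18,33,10],
    [18,33,10],
    [18,33,10],
    [18,33,10],
    [18,33,0],
  ],
  yaw=[4,4,4,4,4,4,4,4],
)

```text
t: 1.42
tool_pos: [358.4, -349.2, 283.0]
tcp_rot: [0.002, 0.901, 0.433, 0.001]
wrist_force: [0.7, -0.4, 0.9]
opening: 0.995
grasp_force: 0.0
```

>>> play_rows(
  delta_pos=[
    [18,33,0],
    [18,33,0],
    [18,33,0],
    [18,33,0],
    [18,33,0],
    [18,33,0],
    [18,33,0],
    [17,35,0],
  ],
  yaw=[4,4,4,4,4,4,4,4],
)

```text
t: 2.08
tool_pos: [500.7, -82.9, 281.1]
tcp_rot: [0.0, 0.747, 0.664, 0.0]
wrist_force: [0.6, 0.3, 0.5]
opening: 1.003
grasp_force: 0.0
```

>>> play_rows(
  delta_pos=[
    [0,0,0],
    [0,0,0],
  ],
  yaw=[0,0],
)

```text
t: 2.25
tool_pos: [500.7, -81.6, 280.9]
tcp_rot: [-0.0, 0.747, 0.665, 0.0]
wrist_force: [-0.2, 0.1, 0.6]
opening: 1.0
grasp_force: 0.0
```

Run:
```python
from h import *
np.set_printoptions(precision=1,suppress=True)
c=cam("wrist"); im=snap("wrist","w1"); s=manip.sense(); print(s["tool_pos"],s["qpos"],s["wrist_force"])
for n,z in dict(speed_dial_grip=97,pull_knob=185,speed_dial=97).items():
  for d in manip.landmark_of("wrist",n)[:3]: print(n,d["score"],d["position"],w("wrist",d["position"],z,c))
# rectified 97mm top-down view around dial: x up, y left, 10 px/mm*...
f,cx,cy,E=c
def rect(im,z,x0,y0,h,s):
    n=int(2*h*s); src=np.float32([proj("wrist",(x0+a,y0+b,z),c) for a,b in((h,h),(h,-h),(-h,-h),(-h,h))])
    M=cv2.getPerspectiveTransform(src,np.float32([[0,0],[n,0],[n,n],[0,n]])); return cv2.warpPerspective(im,M,(n,n),flags=cv2.INTER_CUBIC)
cv2.imwrite("pics/d1.png",rect(im,104,500,-82,45,6)[:,:,::-1])
```

```text
[500.  -83.8 280.7] [ 0.5  0.3 -0.5  1.8  0.1  1.1 -0.2] [-1.  -0.7  0.6]
speed_dial_grip 0.97 [254.6, 158.3] [499.8 -78.6  97. ]
pull_knob 0.69 [337.7, 60.1] [571.3   6.9 185. ]Traceback (most recent call last):
  File "<stdin>", line 5, in <module>
ValueError: it knows: F, W, canister, filling_knife, mat, pail, pocket, pull_knob, shaker, speed_dial_grip, tray
```

View pics/w1.png

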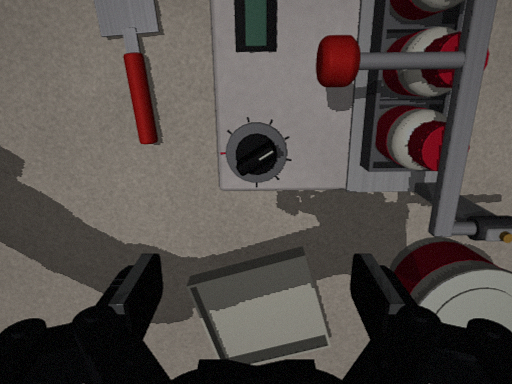

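The dial is at (256,153) with its pointer up-right (about 29°), and the red off mark is on its left, towards the robot. Off is therefore about 150° anticlockwise.

```bash
cat >> h.py <<'E'
def rect(im,z,x0,y0,h,s,c):
    n=int(2*h*s); src=np.float32([proj("wrist",(x0+a,y0+b,z),c) for a,b in((h,h),(h,-h),(-h,-h),(-h,h))])
    M=cv2.getPerspectiveTransform(src,np.float32([[0,0],[n,0],[n,n],[0,n]])); return cv2.warpPerspective(im,M,(n,n),flags=cv2.INTER_CUBIC)
def yaw():
    q=manip.sense()["tcp_rot"]; y=R.from_quat([q[1],q[2],q[3],q[0]]).as_matrix()[:,1]; return np.degrees(np.arctan2(y[1],y[0]))
E
python3 - <<'E'
from h import *
np.set_printoptions(precision=3,suppress=True)
c=cam("wrist"); im=snap("wrist"); s=manip.sense(); print(s["tool_pos"],s["qpos"],yaw())
cv2.imwrite("pics/d1.png",rect(im,104,500,-80,35,8,c)[:,:,::-1])
for n,z in dict(speed_dial_grip=97,pull_knob=185,pocket0=70).items():
  for d in manip.landmark_of("wrist",n)[:3]: print(n,d["score"],d["position"],w("wrist",d["position"],z,c))
E
```

```text
[499.409 -85.78  280.708] [ 0.507  0.257 -0.506  1.807  0.138  1.113 -0.169] -7.044111362556906
speed_dial_grip 0.75 [259.3, 155.1] [503.851 -79.957  97.   ]
pull_knob 0.6 [338.0, 50.7] [571.065   8.556 185.   ]
```

View pics/d1.png

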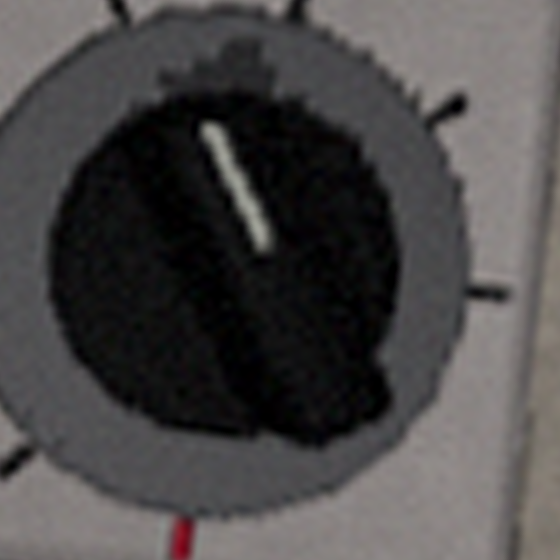

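>>> play_rows(
  delta_pos=[
    [0,0,-15],
    [0,0,-15],
    [0,0,-15],
    [0,0,-15],
    [0,0,-15],
    [0,0,-15],
    [0,0,-15],
    [0,0,-15],
  ],
  yaw=[-7.1,-7.1,-7.1,-7.1,-7.1,-7.1,-7.1,-7.1],
  grip=0.55,
)

```text
t: 3.27
tool_pos: [499.8, -84.8, 160.2]
tcp_rot: [0.0, 0.975, 0.224, 0.0]
wrist_force: [-0.0, 0.6, -0.1]
opening: 0.545
grasp_force: 0.0
```

>>> play_rows(
  delta_pos=[
    [0,0,0],
    [0,0,0],
  ],
  yaw=[-0.6,0],
)

```text
t: 3.43
tool_pos: [499.4, -84.4, 160.6]
tcp_rot: [-0.0, 0.975, 0.224, -0.001]
wrist_force: [0.1, 0.1, 0.7]
opening: 0.55
grasp_force: 0.0
```

Run:
```python
from h import *
np.set_printoptions(precision=3,suppress=True)
for k in range(3):
  c=cam("wrist"); s=manip.sense(); print(s["tool_pos"],s["qpos"],yaw()); im=snap("wrist")
  for d in manip.landmark_of("wrist","speed_dial_grip")[:2]: print(d["score"],d["position"],w("wrist",d["position"],97,c))
cv2.imwrite("pics/w2.png",im[:,:,::-1])
```

```text
[499.434 -84.4   160.587] [ 0.327  0.38  -0.305  1.944  0.15   0.841 -1.178] -64.14449242633833
[500.604 -84.365 161.725] [ 0.328  0.379 -0.306  1.943  0.151  0.84  -1.177] -64.11030171394226
0.65 [252.4, 193.8] [502.38  -80.458  97.   ]
[500.711 -84.359 161.832] [ 0.328  0.379 -0.307  1.943  0.151  0.84  -1.179] -64.17549692557262
```

>>> play_rows(
  delta_pos=[
    [2,4,-10],
    [0,0,-20],
    [0,0,-20],
    [0,0,-12],
    [0,0,-10],
    [0,0,0],
  ],
  yaw=[0,0,0,0,0,0],
)

```text
t: 4.23
tool_pos: [500.6, -79.7, 86.7]
tcp_rot: [-0.001, 0.975, 0.223, -0.002]
wrist_force: [-0.5, -0.8, 0.4]
opening: 0.55
grasp_force: 0.0
```

>>> play_rows(
  delta_pos=[
    [0,0,0],
    [0,0,0],
    [0,0,0],
    [0,0,0],
    [0,0,0],
  ],
  yaw=[0,0,0,0,0],
  grip=0,
)

```text
t: 4.65
tool_pos: [502.4, -80.2, 89.4]
tcp_rot: [0.0, 0.975, 0.223, 0.001]
wrist_force: [-0.8, -0.2, 0.8]
opening: -0.003
grasp_force: 0.0
```

Run:
```python
from h import *
s=manip.sense(); print(s,yaw())
```

```text
{'t': 4.65, 'qpos': array([ 0.29146972,  0.49319576, -0.27733048,  1.98758752,  0.20629484,
        0.68617867, -1.23641834]), 'qvel': array([ 0.00012451,  0.00396453,  0.00168329,  0.00259053,  0.00084895,
       -0.00202433, -0.00201877]), 'joint_torque': array([-1.84208632e-02, -4.77734900e+01, -2.53069684e+00, -1.84226078e+01,
        8.25442316e-03, -3.91927490e-03,  7.71750201e-04]), 'tool_pos': array([502.44026974, -80.18867569,  89.37558371]), 'tcp_rot': array([2.32895288e-04, 9.74911403e-01, 2.22592467e-01, 5.44541460e-04]), 'wrist_force': array([-0.81852655, -0.2450627 ,  0.80466573]), 'moment': array([-0.01989947, -0.01953491, -0.00431267]), 'grasp_force': 0.0, 'opening': -0.0032736216652797085} -64.27732086827794
```

Run:
```python
from h import *
im=snap("wrist"); cv2.imwrite("pics/w2.png",cv2.resize(im[120:384,100:412],(780,660))[:600,:,::-1])
snap("scene","s2")
im=cv2.imread("pics/s2.png"); cv2.imwrite("pics/s2c.png",cv2.resize(im[150:260,170:310],(764,600),interpolation=cv2.INTER_CUBIC))
```

```text
(no output)
```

View pics/w2.png

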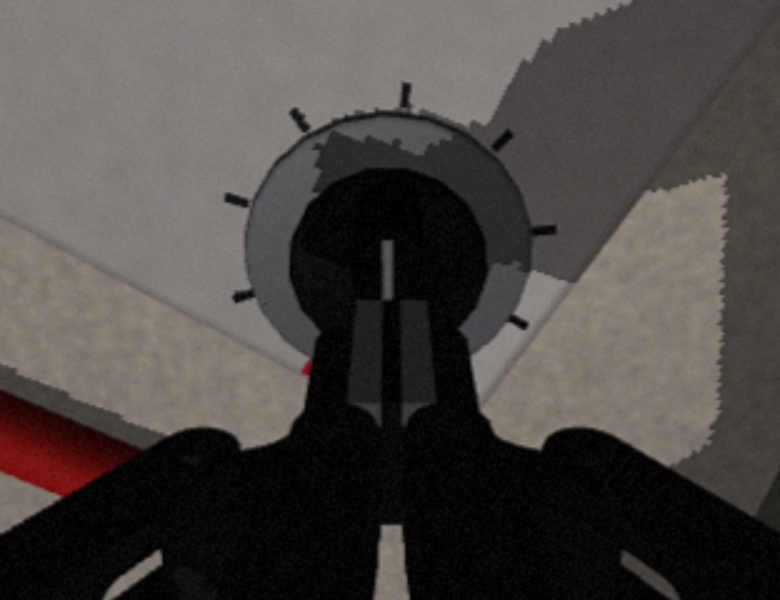

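Run:
```python
from h import *
np.set_printoptions(precision=0,suppress=True)
c=cam("wrist"); s=manip.sense(); q=s["tcp_rot"]; M=R.from_quat([q[1],q[2],q[3],q[0]]).as_matrix(); p=s["tool_pos"]
v=lambda P:(proj("wrist",P,c)-[100,120])*2.5
for t in ((0,0,11),(11,0,11),(11,0,-8),(11,7,11),(11,-7,11),(11,7,-8)): print(t,v(p+M@np.array(t)))
D=np.array([502,-80,0.])
for a in (-23,0,23):
  for b in (-7,7): print(a,b,v(D+[0,0,104]+M[:,0]*a+M[:,1]*b))
```

```text
(0, 0, 11) [390. 273.]
(11, 0, 11) [390. 228.]
(11, 0, -8) [390. 263.]
(11, 7, 11) [421. 228.]
(11, -7, 11) [360. 228.]
(11, 7, -8) [424. 263.]
-23 -7 [356. 425.]
-23 7 [422. 425.]
0 -7 [354. 327.]
0 7 [424. 327.]
23 -7 [353. 221.]
23 7 [425. 221.]
```

View pics/s2c.png

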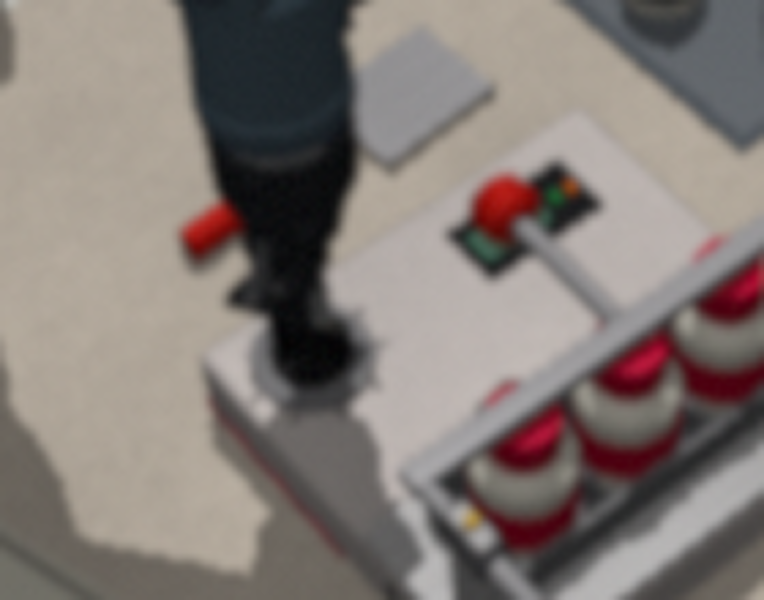

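Run:
```python
from h import *
np.set_printoptions(precision=1,suppress=True)
f,cx,cy,_=cam("wrist"); T=np.array(manip.camera_params("wrist")["tool_from_camera"]); print(T)
for px,Y in (((160,255),-42.5),((352,255),42.5),((150,255),-50)):
    d=T[:3,:3]@np.array([(px[0]-cx)/f,(px[1]-cy)/f,1]); o=T[:3,3]; print(o+d*(Y-o[1])/d[1])
# w2: where do strips y=300 hit for x=11,0,-11
for X in (11,0,-11):
    px=(256,240); d=T[:3,:3]@np.array([(px[0]-cx)/f,(px[1]-cy)/f,1]); o=T[:3,3]; print(X,o+d*(X-o[0])/d[0])
im=cv2.imread("pics/w2.png"); g=np.clip(im.astype(float)*4,0,255).astype('uint8'); cv2.imwrite("pics/w2b.png",g[150:480,230:550])
```

```text
[[   0.    -0.9   -0.3   81. ]
 [   1.     0.    -0.     0.1]
 [   0.    -0.3    0.9 -163.2]
 [   0.     0.     0.     1. ]]
[  8.2 -42.5 -33.8]
[  8.1  42.5 -33.5]
[  3.5 -50.  -25.4]
11 [ 11.   -0.1 -24.7]
0 [ 0.  -0.1 -2.9]
-11 [-11.   -0.1  18.9]
```

View pics/w2b.png

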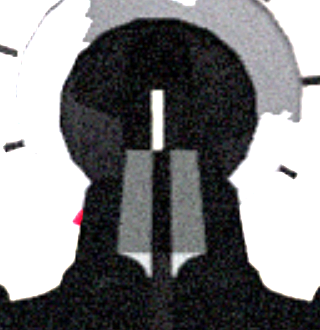

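Run:
```python
from h import *
print(manip.tip_extent,[a for a in dir(manip) if a[0]!='_'])
f,cx,cy,_=cam("wrist"); print(f)
# camera height check: dial ring/ticks & line scale: line length in w1-rect ~16 mm at z=104
```

```text
11.0 ['MotionError', 'camera_params', 'landmark_of', 'sense', 'sign_off', 'snapshot', 'spot_in', 'tip_extent']
329.5917289538873
```

>>> play_rows(
  delta_pos=[
    [0,0,0],
    [0,0,0],
    [0,0,0],
    [0,0,0],
  ],
  yaw=[0,0,0,0],
  grip=0.5,
)

```text
t: 5.08
tool_pos: [501.9, -80.1, 88.8]
tcp_rot: [0.0, 0.975, 0.223, -0.0]
wrist_force: [-0.2, 1.0, -1.1]
opening: 0.504
grasp_force: 0.0
```

>>> play_rows(
  delta_pos=[
    [0,0,-4],
    [0,0,-3],
    [0,0,0],
  ],
  yaw=[0,0,0],
)

```text
t: 5.33
tool_pos: [501.4, -80.1, 81.0]
tcp_rot: [-0.0, 0.975, 0.223, -0.001]
wrist_force: [-0.6, -0.2, -0.2]
opening: 0.499
grasp_force: 0.0
```

Run:
```python
from h import *
im=snap("wrist"); cv2.imwrite("pics/w3.png",np.clip(cv2.resize(im[120:384,100:412],(780,660))[:600,:,::-1].astype(float)*2,0,255))
s=manip.sense(); print(s["tool_pos"],s["wrist_force"],s["opening"])
```

```text
[501.5064518  -80.04323528  81.25078383] [-0.79003797 -0.19610608 -0.43456453] 0.49781767049407205[ WARN:0@0.323] global loadsave.cpp:1063 imwrite_ Unsupported depth image for selected encoder is fallbacked to CV_8U.
```

View pics/w3.png

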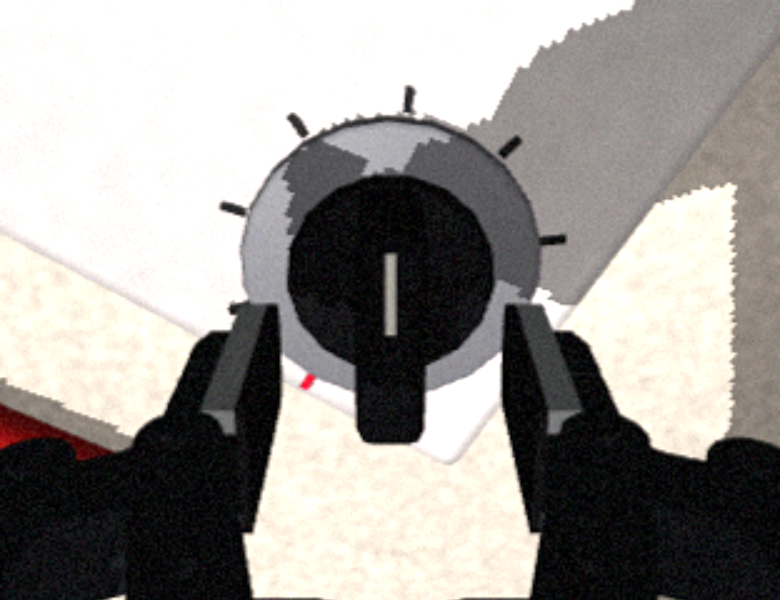

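The bar grip shows between the open fingers at (390,440). The tips look some 14 mm above its top, so the fingers are really about 40 mm shorter than stated. I'll go down in small steps and watch the force.

>>> play_rows(
  delta_pos=[
    [0,0,-5],
    [0,0,-4],
    [0,0,0],
  ],
  yaw=[0,0,0],
)

```text
t: 5.63
tool_pos: [501.3, -80.0, 71.9]
tcp_rot: [-0.0, 0.975, 0.223, -0.001]
wrist_force: [-0.1, 0.1, 0.3]
opening: 0.502
grasp_force: 0.0
```

Run:
```python
from h import *
im=snap("wrist"); cv2.imwrite("pics/w4.png",np.clip(cv2.resize(im[120:384,100:412],(780,660))[:600,:,::-1].astype(float)*2,0,255).astype('uint8'))
s=manip.sense(); print(s["tool_pos"],s["wrist_force"],s["opening"],s["joint_torque"])
g=im[:,:,:].astype(float).mean(2); print(np.round(g[200:300:4,150]), np.round(g[242,150:360:3]))
```

```text
[501.47966346 -80.04794749  72.20469427] [0.09714758 0.09037802 0.27449829] 0.49581156467356685 [-2.81806604e-02 -4.82792580e+01 -2.48227648e+00 -1.74603260e+01
  3.11197294e-02 -6.07084902e-02 -2.10443849e-02]
[130. 131. 129. 130. 128. 127. 124. 127. 131. 126. 129. 127. 108. 127.
 128. 127. 120. 121. 130. 126. 129. 129. 127. 121. 122.] [129. 127. 131. 132. 127. 133. 133. 127. 127. 131. 128. 128. 131. 130.
 128.  73.  38.  34.  34.   1.  25.  20.  12.   1.  14.   0.   1.   5.
   3.   9.   9.   0.   9.   0.   4.  87.  46.  10.  13.   4.   1.   1.
   8.   7.   5.  11.   9.   9.   8.   5.  65.   2.  23.  27.  29.  38.
  77.  76.  74.  80.  78.  79.  67.  98. 129. 138. 133. 136. 129. 124.]
```

>>> play_rows(
  delta_pos=[
    [0,0,-5],
    [0,0,0],
    [0,0,0],
  ],
  yaw=[0,0,0],
)

```text
t: 5.93
tool_pos: [501.7, -80.1, 67.5]
tcp_rot: [-0.0, 0.975, 0.223, -0.0]
wrist_force: [0.1, 0.5, 0.3]
opening: 0.497
grasp_force: 0.0
```

>>> play_rows(
  delta_pos=[
    [0,0,-5],
    [0,0,0],
    [0,0,0],
  ],
  yaw=[0,0,0],
)

```text
t: 6.18
tool_pos: [501.7, -80.1, 62.5]
tcp_rot: [-0.0, 0.975, 0.223, -0.0]
wrist_force: [-0.6, 0.7, -0.7]
opening: 0.505
grasp_force: 0.0
```

>>> play_rows(
  delta_pos=[
    [0,0,0],
    [0,0,0],
    [0,0,0],
    [0,0,0],
    [0,0,0],
  ],
  yaw=[0,0,0,0,0],
  grip=0,
)

```text
t: 6.6
tool_pos: [501.9, -79.7, 63.1]
tcp_rot: [-0.0, 0.975, 0.223, -0.0]
wrist_force: [-2.4, 2.2, 6.5]
opening: 0.149
grasp_force: 59.0
```

Gripped the bar at 0.149 opening (about 13 mm). Turning anticlockwise.

>>> play_rows(
  delta_pos=[
    [0,0,0],
    [0,0,0],
    [0,0,0],
    [0,0,0],
    [0,0,0],
    [0,0,0],
    [0,0,0],
    [0,0,0],
  ],
  yaw=[6,6,6,6,6,6,6,6],
)

```text
t: 7.27
tool_pos: [501.3, -79.2, 63.1]
tcp_rot: [-0.001, 0.798, 0.602, -0.0]
wrist_force: [-4.1, 3.5, 7.2]
opening: 0.147
grasp_force: 59.4
```

>>> play_rows(
  delta_pos=[
    [0,0,0],
    [0,0,0],
    [0,0,0],
    [0,0,0],
    [0,0,0],
    [0,0,0],
    [0,0,0],
    [0,0,0],
  ],
  yaw=[6,6,6,6,6,6,6,6],
)

```text
t: 7.93
tool_pos: [500.4, -79.2, 63.1]
tcp_rot: [-0.001, 0.484, 0.875, -0.001]
wrist_force: [-6.8, 2.9, 10.4]
opening: 0.152
grasp_force: 59.9
```

>>> play_rows(
  delta_pos=[
    [0,0,0],
    [0,0,0],
    [0,0,0],
    [0,0,0],
    [0,0,0],
    [0,0,0],
    [0,0,0],
    [0,0,0],
  ],
  yaw=[6,6,6,6,6,6,6,0],
)

```text
t: 8.6
tool_pos: [499.9, -79.8, 63.0]
tcp_rot: [-0.002, 0.139, 0.99, -0.0]
wrist_force: [-8.9, 0.2, 14.5]
opening: 0.147
grasp_force: 60.5
```

Run:
```python
from h import *
s=manip.sense(); print(s["tool_pos"],s["wrist_force"],s["moment"],yaw(),s["opening"])
```

```text
[499.91049292 -79.79640479  63.02789282] [-8.86287829  0.21097568 14.51223949] [0.34146033 1.92970948 0.03147458] 74.03625015288168 0.1471595530866719
```

>>> play_rows(
  delta_pos=[
    [0,0,0],
    [0,0,0],
    [0,0,0],
  ],
  yaw=[3,3,0],
)

```text
t: 8.85
tool_pos: [499.9, -79.9, 63.1]
tcp_rot: [-0.002, 0.088, 0.996, -0.001]
wrist_force: [-9.1, 1.0, 13.7]
opening: 0.149
grasp_force: 60.5
```

```bash
python3 -c "
from h import *
s=manip.sense(); print(s['wrist_force'],s['moment'],yaw())"
```

```text
[-9.1150462   0.99988342 13.7331467 ] [0.35179313 1.96608564 0.06657789] 79.8802959024278
```

>>> play_rows(
  delta_pos=[
    [0,0,0],
    [0,0,0],
    [0,0,0],
  ],
  yaw=[3,3,0],
)

```text
t: 9.1
tool_pos: [499.9, -80.0, 63.1]
tcp_rot: [-0.002, 0.038, 0.999, -0.0]
wrist_force: [-9.6, 1.7, 15.6]
opening: 0.149
grasp_force: 62.7
```

```bash
python3 -c "
from h import *
s=manip.sense(); print(s['wrist_force'],s['moment'],yaw())"
```

```text
[-9.63750396  1.6970806  15.64647611] [ 0.37489736  1.97057917 -1.05028469] 85.69649400252521
```

Moment jump to -1.05 N m at bar angle 175.7° means the dial is at its stop. Releasing and going to the knob.

>>> play_rows(
  delta_pos=[
    [0,0,0],
    [0,0,0],
    [0,0,0],
    [0,0,0],
  ],
  yaw=[0,0,0,0],
  grip=0.6,
)

```text
t: 9.43
tool_pos: [502.2, -80.3, 62.7]
tcp_rot: [0.0, 0.037, 0.999, -0.0]
wrist_force: [0.3, 0.3, -0.2]
opening: 0.602
grasp_force: 0.0
```

>>> play_rows(
  delta_pos=[
    [0,0,25],
    [0,0,35],
    [0,0,35],
    [0,0,35],
    [0,0,35],
    [0,0,15],
    [0,0,0],
  ],
  yaw=[0,0,0,0,0,0,0],
  grip=0.9,
)

```text
t: 10.02
tool_pos: [504.4, -80.0, 246.5]
tcp_rot: [0.003, 0.037, 0.999, -0.001]
wrist_force: [0.7, -0.6, -0.8]
opening: 0.899
grasp_force: 0.0
```

Run:
```python
from h import *
c=cam("wrist"); im=snap("wrist"); print(manip.sense()["tool_pos"],yaw(),manip.sense()["wrist_force"])
for n,z in dict(speed_dial_grip=97,pull_knob=185).items():
  for d in manip.landmark_of("wrist",n)[:2]: print(n,d["score"],d["position"],w("wrist",d["position"],z,c))
r=rect(im,104,500,-80,35,6,c); r=np.clip(r.astype(float)*2,0,255).astype('uint8')
a=np.zeros((420,420+512,3),'uint8'); a[:,:420]=r; a[:384,420:]=im; cv2.imwrite("pics/d2.png",cv2.resize(a,(800,360))[:,:,::-1])
```

```text
[503.13458255 -80.32740947 244.20888328] 85.69675809848033 [-0.39286465  0.04211708  0.02286989]
speed_dial_grip 0.68 [254.9, 164.8] [501.97078707 -80.71952464  97.        ]
pull_knob 0.77 [372.1, 268.2] [569.27882693   6.28184787 185.        ]
```

View pics/d2.png

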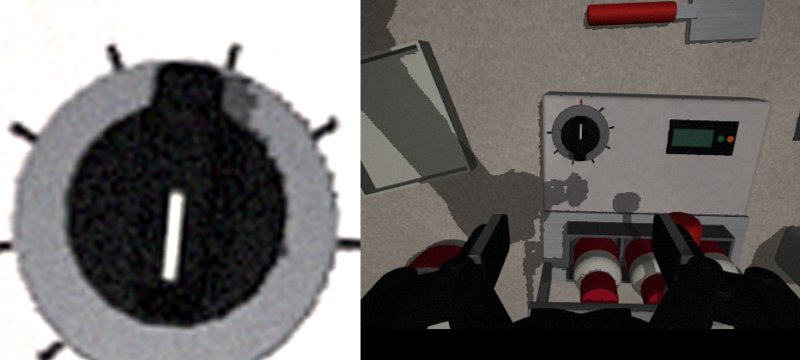

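The pointer lies on the red mark, so the dial is off. The knob is at (569.5, 6).

>>> play_rows(
  delta_pos=[
    [17,22,0],
    [17,22,0],
    [17,22,0],
    [16,20,0],
    [0,0,-20],
    [0,0,-25],
    [0,0,0],
  ],
  yaw=[-1.3,0,0,0,0,0,0],
)

```text
t: 10.75
tool_pos: [565.4, 5.5, 192.0]
tcp_rot: [-0.005, 0.048, 0.999, -0.001]
wrist_force: [-0.1, -0.7, -1.0]
opening: 0.899
grasp_force: 0.0
```

>>> play_rows(
  delta_pos=[
    [0,0,-20],
    [0,0,-20],
    [0,0,-12],
    [0,0,-10],
    [0,0,0],
    [0,0,0],
  ],
  yaw=[0,0,0,0,0,0],
)

```text
t: 11.25
tool_pos: [568.9, 5.9, 135.9]
tcp_rot: [-0.0, 0.049, 0.999, 0.0]
wrist_force: [-0.2, 0.1, 0.1]
opening: 0.902
grasp_force: 0.0
```

>>> play_rows(
  delta_pos=[
    [0,0,0],
    [0,0,0],
    [0,0,0],
    [0,0,0],
    [0,0,0],
  ],
  yaw=[0,0,0,0,0],
  grip=0,
)

```text
t: 11.67
tool_pos: [569.5, 6.3, 136.8]
tcp_rot: [0.001, 0.049, 0.999, 0.0]
wrist_force: [-1.2, -0.0, 5.2]
opening: 0.39
grasp_force: 59.4
```

>>> play_rows(
  delta_pos=[
    [-10,1,0],
    [-10,1,0],
    [-10,1,0],
    [-10,1,0],
    [-10,1,0],
    [-10,1,0],
    [-10,1,0],
    [-10,1,0],
  ],
  yaw=[0,0,0,0,0,0,0,0],
)

```text
t: 12.33
tool_pos: [489.7, 14.6, 137.0]
tcp_rot: [0.002, 0.048, 0.999, 0.0]
wrist_force: [41.1, -4.7, -23.8]
opening: 0.392
grasp_force: 62.3
```

>>> play_rows(
  delta_pos=[
    [-2,0,0],
    [0,0,0],
    [0,0,0],
  ],
  yaw=[0,0,0],
)

```text
t: 12.58
tool_pos: [490.1, 14.6, 136.9]
tcp_rot: [0.003, 0.049, 0.999, 0.001]
wrist_force: [9.1, 2.4, -3.8]
opening: 0.391
grasp_force: 64.9
```

>>> play_rows(
  delta_pos=[
    [0,0,0],
    [0,0,0],
    [0,0,0],
    [0,0,0],
  ],
  yaw=[0,0,0,0],
  grip=0.9,
)

```text
t: 12.92
tool_pos: [486.0, 13.6, 135.5]
tcp_rot: [-0.001, 0.049, 0.999, -0.0]
wrist_force: [-0.1, -0.3, -0.4]
opening: 0.897
grasp_force: 0.0
```

>>> play_rows(
  delta_pos=[
    [0,0,30],
    [0,0,35],
    [0,0,35],
    [0,0,0],
    [0,0,0],
  ],
  yaw=[0,0,0,0,0],
)

```text
t: 13.33
tool_pos: [487.7, 13.9, 237.2]
tcp_rot: [0.001, 0.049, 0.999, -0.0]
wrist_force: [-0.2, -0.7, 0.5]
opening: 0.899
grasp_force: 0.0
```

Run:
```python
from h import *
np.set_printoptions(precision=1,suppress=True)
c=cam("wrist"); im=snap("wrist"); print(manip.sense()["tool_pos"],yaw())
top=snap("top","t3")
for cm,n,z in (("wrist","F1",0),("top","F1",70),("top","pull_knob",185),("top","W1",0),("top","tray",0)):
  for d in manip.landmark_of(cm,n)[:4]: print(cm,n,d["score"],np.array(d["position"]),w(cm,d["position"],z))
a=np.hstack([cv2.resize(im,(400,300)),cv2.resize(top[100:280,120:360],(400,300))]); cv2.imwrite("pics/m3.png",a[:,:,::-1])
```

```text
[486.7  13.5 235.8] 84.40034969200072
wrist F1 0.94 [199.1 305.2] [701.4 -89.5   0. ]
wrist F1 0.79 [315.4 309.1] [724.4  76.6   0. ]
wrist F1 0.78 [256.8 311.8] [720.8  -8.    0. ]
top F1 0.81 [234.  161.8] [679.1  79.3  70. ]
top F1 0.8 [278.1 168.6] [660.1 -67.3  70. ]
top F1 0.37 [258.6 165.4] [669.2  -2.5  70. ]
top W1 0.81 [159.2 213.9] [507.6 330.6   0. ]
top W1 0.68 [163.1 245.6] [401.2 309.7   0. ]
top W1 0.54 [137.8 244. ] [404.4 394.3   0. ]
top tray 0.72 [355.3 227.8] [ 477.6 -339.6    0. ]
top tray 0.53 [165.  245.1] [403.  303.5   0. ]
top tray 0.17 [137.4 242.7] [408.7 396.    0. ]
```

View pics/m3.png

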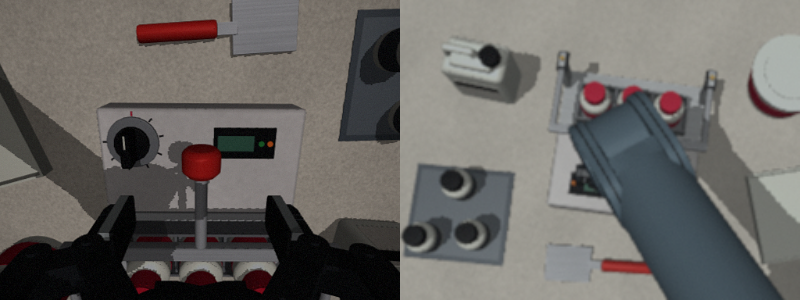

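The bar is out, with the knob at (489,14). Next, hover over pocket 0.

>>> play_rows(
  delta_pos=[
    [14,-7,0],
    [14,-7,0],
    [14,-7,0],
    [14,-7,0],
    [14,-7,0],
    [14,-7,0],
    [14,-7,0],
    [14,-7,0],
  ],
  yaw=[-7,-7,-7,-7,-7,-7,-7,-7],
)

```text
t: 14.35
tool_pos: [599.3, -42.4, 235.0]
tcp_rot: [-0.001, 0.514, 0.858, -0.0]
wrist_force: [0.2, 0.6, -0.2]
opening: 0.902
grasp_force: 0.0
```

>>> play_rows(
  delta_pos=[
    [14,-7,0],
    [14,-7,0],
    [14,-7,0],
    [14,-7,0],
    [6,-3,0],
    [0,0,0],
    [0,0,0],
  ],
  yaw=[-7,-7,-7,-7,-6,0,0],
)

```text
t: 14.93
tool_pos: [660.6, -72.7, 235.0]
tcp_rot: [-0.001, 0.739, 0.673, -0.0]
wrist_force: [-0.5, 0.5, 0.3]
opening: 0.901
grasp_force: 0.0
```

```bash
cat >> h.py <<'E'
def red(im):
    h=cv2.cvtColor(im,cv2.COLOR_RGB2HSV); return (((h[:,:,0]<8)|(h[:,:,0]>170))&(h[:,:,1]>150)&(h[:,:,2]>70)).astype('uint8')
E
python3 - <<'E'
from h import *
np.set_printoptions(precision=1,suppress=True)
c=cam("wrist"); im=snap("wrist","w5"); print(manip.sense()["tool_pos"],yaw())
for d in manip.landmark_of("wrist","F1")[:4]: print(d["score"],np.array(d["position"]),w("wrist",d["position"],70,c))
for d in manip.spot_in("wrist","F1")[:4]: print(d["score"],np.array(d["extent"]))
for p in ((661,-73),(667.5,-3),(674.5,66.5)): print(proj("wrist",(*p,174),c),proj("wrist",(*p,70),c))
E
```

```text
[660.3 -72.5 235.2] -5.342527689924011
0.85 [258.4  93.8] [669.4  -3.3  70. ]
0.84 [260.2 162. ] [665.1 -69.9  70. ]
0.66 [258.1   7.2] [675.8  70.1  70. ]
0.56 [ 91.5 191.7] [485.9 -85.2  70. ]
0.96 [223.4 137.2 293.  222.6]
0.77 [222.6  57.  295.4 132.2]
0.68 [218.8   0.  299.7  45.7]
[256.5 200. ] [256.5 165.3]
[256.5  99.2] [256.4  93.7]
[257.4 -23.6] [257.   11.9]
```

View pics/w5.png

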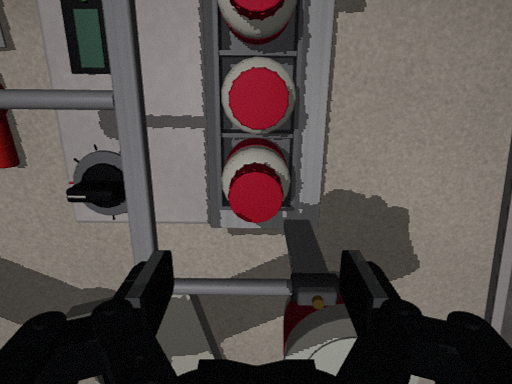

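Cap 0 is seen at (256,193) and cap 1 at (258,98), both as predicted to within 3 mm. Descending on bottle 0.

>>> play_rows(
  delta_pos=[
    [0,2,-20],
    [0,0,-25],
    [0,0,-25],
    [0,0,-20],
    [0,0,-12],
    [0,0,-6],
    [0,0,0],
  ],
  yaw=[0,0,0,0,0,0,0],
)

```text
t: 15.67
tool_pos: [660.2, -71.0, 126.9]
tcp_rot: [-0.001, 0.74, 0.672, -0.001]
wrist_force: [0.7, 0.2, 0.0]
opening: 0.898
grasp_force: 0.0
```

>>> play_rows(
  delta_pos=[
    [0,0,-6],
    [0,0,-5],
    [0,0,0],
    [0,0,0],
  ],
  yaw=[0,0,0,0],
)

```text
t: 16.0
tool_pos: [661.1, -71.1, 117.1]
tcp_rot: [0.0, 0.741, 0.672, 0.0]
wrist_force: [-0.2, -0.1, -0.4]
opening: 0.899
grasp_force: 0.0
```

>>> play_rows(
  delta_pos=[
    [0,0,0],
    [0,0,0],
    [0,0,0],
    [0,0,0],
    [0,0,0],
  ],
  yaw=[0,0,0,0,0],
  grip=0,
)

```text
t: 16.42
tool_pos: [661.8, -70.8, 119.9]
tcp_rot: [0.001, 0.741, 0.672, 0.0]
wrist_force: [-5.5, -1.2, 18.3]
opening: 0.449
grasp_force: 82.5
```

>>> play_rows(
  delta_pos=[
    [0,0,10],
    [0,0,20],
    [0,0,25],
    [0,0,25],
    [0,0,25],
    [0,0,25],
    [0,0,25],
    [0,0,0],
  ],
  yaw=[0,0,0,0,0,0,0,0],
)

```text
t: 17.08
tool_pos: [663.6, -70.7, 277.6]
tcp_rot: [0.003, 0.741, 0.672, 0.003]
wrist_force: [0.1, 1.2, -0.5]
opening: 0.454
grasp_force: 79.3
```

Run:
```python
from h import *
s=manip.sense(); print(s["tool_pos"],s["wrist_force"],s["opening"],s["qpos"],yaw())
im=snap("wrist","w6")
```

```text
[663.62556677 -70.67677068 277.6414379 ] [ 0.09300037  1.17321266 -0.47985155] 0.45425711644498395 [ 0.45045823  0.58771336 -0.64767018  1.39152397  0.3587994   1.27175177
 -0.31593412] -5.583861837431512
```

View pics/w6.png

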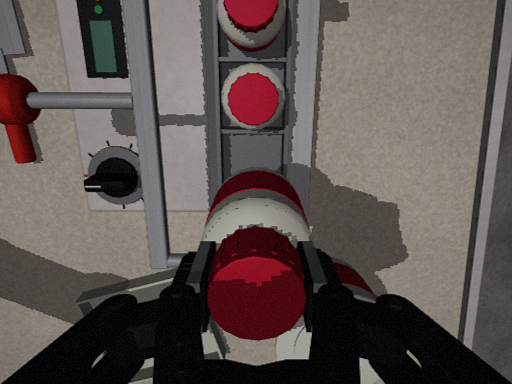

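Bottle 0 is held by the cap and has cleared the pocket. Carrying it to the tray.

>>> play_rows(
  delta_pos=[
    [-13,-30,0],
    [-14,-30,0],
    [-13,-30,0],
    [-14,-31,0],
    [-13,-30,0],
    [-14,-30,0],
    [-13,-30,0],
    [-14,-31,0],
  ],
  yaw=[0,0,0,0,0,0,0,0],
)

```text
t: 17.8
tool_pos: [551.3, -314.0, 270.0]
tcp_rot: [-0.001, 0.74, 0.672, -0.0]
wrist_force: [0.6, -0.6, -1.8]
opening: 0.453
grasp_force: 79.4
```

>>> play_rows(
  delta_pos=[
    [-14,-30,-20],
    [-14,-30,-30],
    [0,0,-35],
    [0,0,-35],
    [0,0,-30],
    [0,0,-20],
    [0,0,0],
    [0,0,0],
  ],
  yaw=[0,0,0,0,0,0,0,0],
)

```text
t: 18.47
tool_pos: [524.6, -370.2, 102.1]
tcp_rot: [-0.002, 0.741, 0.672, -0.0]
wrist_force: [-0.8, 0.3, -1.6]
opening: 0.454
grasp_force: 79.4
```

Run:
```python
from h import *
np.set_printoptions(precision=1,suppress=True)
s=manip.sense(); print(s["tool_pos"],s["wrist_force"],s["opening"],s["qpos"],yaw())
snap("scene");snap("top")
for cm in ("top","scene"):
  for n in ("tray","pail"):
    for d in manip.landmark_of(cm,n)[:1]: print(cm,n,d["score"],np.array(d["position"]),w(cm,d["position"],0))
```

```text
[ 524.6 -370.2  102.1] [-0.8  0.3 -1.6] 0.45399968084519976 [ 0.9  0.7 -0.5  1.6  0.4  0.9  0.1] -5.550782252792321
top tray 0.79 [355.9 228.4] [ 475.6 -341.6    0. ]
top pail 0.96 [347.4 154. ] [ 739.4 -318.3    0. ]
scene tray 0.87 [159.9 277.3] [ 485.1 -342.9    0. ]
scene pail 0.75 [225.4 328.9] [ 738.1 -311.1    0. ]
```

>>> play_rows(
  delta_pos=[
    [3,-3,-15],
    [0,0,-12],
    [0,0,-8],
    [0,0,-4],
    [0,0,0],
    [0,0,0],
  ],
  yaw=[0,0,0,0,0,0],
)

```text
t: 19.27
tool_pos: [528.7, -373.8, 64.3]
tcp_rot: [-0.0, 0.741, 0.672, -0.0]
wrist_force: [-0.2, 0.9, -1.6]
opening: 0.456
grasp_force: 79.5
```

>>> play_rows(
  delta_pos=[
    [0,0,-2],
    [0,0,-2],
    [0,0,0],
  ],
  yaw=[0,0,0],
)

```text
t: 19.52
tool_pos: [528.9, -374.1, 60.7]
tcp_rot: [0.0, 0.741, 0.672, -0.0]
wrist_force: [-0.8, -0.6, -1.4]
opening: 0.455
grasp_force: 79.5
```

>>> play_rows(
  delta_pos=[
    [0,0,-2],
    [0,0,-1],
    [0,0,0],
  ],
  yaw=[0,0,0],
)

```text
t: 19.77
tool_pos: [528.7, -374.1, 57.6]
tcp_rot: [-0.0, 0.741, 0.672, -0.0]
wrist_force: [0.7, 0.3, -1.9]
opening: 0.458
grasp_force: 79.5
```

>>> play_rows(
  delta_pos=[
    [0,0,-2],
    [0,0,0],
    [0,0,0],
  ],
  yaw=[0,0,0],
)

```text
t: 20.02
tool_pos: [528.9, -374.0, 55.7]
tcp_rot: [-0.0, 0.741, 0.672, -0.0]
wrist_force: [-0.3, 0.2, -2.0]
opening: 0.455
grasp_force: 79.5
```

>>> play_rows(
  delta_pos=[
    [0,0,-2],
    [0,0,0],
    [0,0,0],
  ],
  yaw=[0,0,0],
)

```text
t: 20.27
tool_pos: [529.3, -374.2, 54.1]
tcp_rot: [0.0, 0.741, 0.672, 0.0]
wrist_force: [0.1, 0.0, 0.1]
opening: 0.455
grasp_force: 79.8
```

Contact at TCP z 54, which makes the base offset about 50. Release and go for bottle 1.

>>> play_rows(
  delta_pos=[
    [0,0,-1],
    [0,0,0],
    [0,0,0],
    [0,0,0],
    [0,0,0],
  ],
  yaw=[0,0,0,0,0],
  grip=0.8,
)

```text
t: 20.68
tool_pos: [528.9, -374.0, 52.8]
tcp_rot: [-0.0, 0.741, 0.672, -0.0]
wrist_force: [0.4, 0.0, -0.0]
opening: 0.798
grasp_force: 0.0
```

>>> play_rows(
  delta_pos=[
    [0,0,15],
    [0,0,30],
    [0,0,35],
    [0,0,35],
    [0,0,35],
    [12,33,0],
    [12,33,0],
    [12,33,0],
  ],
  yaw=[0,0,0,0,0,0,0,0],
  grip=0.9,
)

```text
t: 21.35
tool_pos: [565.5, -274.6, 205.0]
tcp_rot: [0.001, 0.741, 0.671, 0.0]
wrist_force: [-0.2, 0.7, 0.1]
opening: 0.899
grasp_force: 0.0
```

>>> play_rows(
  delta_pos=[
    [13,34,0],
    [13,34,0],
    [13,34,0],
    [13,34,0],
    [13,34,0],
    [13,34,0],
    [13,34,0],
    [12,34,0],
  ],
  yaw=[0,0,0,0,0,0,0,0],
)

```text
t: 22.02
tool_pos: [668.5, -1.3, 204.2]
tcp_rot: [0.0, 0.741, 0.672, 0.0]
wrist_force: [-0.2, 0.6, -0.1]
opening: 0.899
grasp_force: 0.0
```

>>> play_rows(
  delta_pos=[
    [0,0,0],
    [0,0,0],
    [0,0,0],
  ],
  yaw=[0,0,0],
)

```text
t: 22.27
tool_pos: [667.9, -3.7, 203.5]
tcp_rot: [0.0, 0.741, 0.672, -0.0]
wrist_force: [-0.2, 0.0, -1.2]
opening: 0.896
grasp_force: 0.0
```

```bash
cat >> h.py <<'E'
def look(n,z,cm="wrist",k=4):
    c=cam(cm); snap(cm)
    for d in manip.landmark_of(cm,n)[:k]: print(cm,n,round(d["score"],2),np.array(d["position"]).round(),w(cm,d["position"],z,c).round(1))
E
python3 - <<'E'
from h import *
np.set_printoptions(precision=1,suppress=True)
s=manip.sense(); print(s["tool_pos"],yaw(),s["wrist_force"])
look("F1",70); look("F1",4,"scene"); look("F1",4,"top")
c=cam("wrist"); im=snap("wrist"); n,l,st,ce=cv2.connectedComponentsWithStats(red(im))
for i in range(1,n):
    if st[i,4]>400: print(st[i],w("wrist",ce[i],174,c))
E
```

```text
[667.9  -3.7 203.5] -5.570521636178432 [-0.2  0.  -1.2]
wrist F1 0.76 [254.  95.] [673.2  65.8  70. ]
wrist F1 0.7 [256. 170.] [668.1  -1.3  70. ]
scene F1 0.67 [283. 228.] [629.8  34.8   4. ]
scene F1 0.51 [303. 219.] [653.6 101.5   4. ]
top F1 0.68 [236. 164.] [688.4  74.8   4. ]
top F1 0.67 [361. 210.] [ 537.7 -360.4    4. ]
top F1 0.55 [260. 165.] [688.7  -8.5   4. ]
[ 220   60   71   73 3951] [674.3  68.5 174. ]
[ 226  185   63   57 2727] [668.8  -1.7 174. ]
```

>>> play_rows(
  delta_pos=[
    [0,2,-20],
    [0,0,-25],
    [0,0,-20],
    [0,0,-10],
    [0,0,-6],
    [0,0,0],
    [0,0,0],
  ],
  yaw=[0,0,0,0,0,0,0],
)

```text
t: 23.2
tool_pos: [668.5, -1.0, 122.7]
tcp_rot: [0.0, 0.741, 0.672, 0.0]
wrist_force: [-1.3, -0.2, 0.8]
opening: 0.903
grasp_force: 0.0
```

>>> play_rows(
  delta_pos=[
    [0,0,0],
    [0,0,0],
    [0,0,0],
    [0,0,0],
    [0,0,0],
  ],
  yaw=[0,0,0,0,0],
  grip=0,
)

```text
t: 23.62
tool_pos: [668.9, -1.0, 123.1]
tcp_rot: [0.001, 0.741, 0.672, 0.001]
wrist_force: [0.6, -0.7, 5.0]
opening: 0.454
grasp_force: 60.4
```

>>> play_rows(
  delta_pos=[
    [0,0,10],
    [0,0,20],
    [0,0,25],
    [0,0,25],
    [0,0,25],
    [0,0,25],
    [0,0,25],
    [0,0,0],
  ],
  yaw=[0,0,0,0,0,0,0,0],
)

```text
t: 24.28
tool_pos: [670.1, -0.3, 282.6]
tcp_rot: [0.002, 0.741, 0.672, 0.003]
wrist_force: [1.5, 0.7, -0.5]
opening: 0.447
grasp_force: 60.8
```

>>> play_rows(
  delta_pos=[
    [-15,-29,0],
    [-16,-29,0],
    [-15,-29,0],
    [-16,-29,0],
    [-15,-29,0],
    [-16,-29,0],
    [-15,-29,0],
    [-16,-29,0],
  ],
  yaw=[0,0,0,0,0,0,0,0],
)

```text
t: 24.95
tool_pos: [542.2, -234.2, 275.9]
tcp_rot: [-0.001, 0.741, 0.672, -0.0]
wrist_force: [-0.7, -0.7, -1.3]
opening: 0.449
grasp_force: 61.1
```

>>> play_rows(
  delta_pos=[
    [-15,-29,-20],
    [-15,-28,-30],
    [0,0,-35],
    [0,0,-35],
    [0,0,-35],
    [0,0,-30],
    [0,0,-15],
    [0,0,-5],
  ],
  yaw=[0,0,0,0,0,0,0,0],
)

```text
t: 25.62
tool_pos: [511.4, -287.4, 69.3]
tcp_rot: [-0.003, 0.741, 0.672, -0.001]
wrist_force: [-0.0, 0.4, -1.7]
opening: 0.451
grasp_force: 61.1
```

>>> play_rows(
  delta_pos=[
    [0,0,-5],
    [0,0,0],
    [0,0,0],
  ],
  yaw=[0,0,0],
)

```text
t: 25.87
tool_pos: [515.3, -289.0, 69.2]
tcp_rot: [0.001, 0.741, 0.672, 0.0]
wrist_force: [0.1, -0.0, -1.8]
opening: 0.447
grasp_force: 61.1
```

>>> play_rows(
  delta_pos=[
    [0,0,-4],
    [0,0,-3],
    [0,0,-2],
    [0,0,0],
  ],
  yaw=[0,0,0,0],
)

```text
t: 26.2
tool_pos: [514.3, -288.8, 59.0]
tcp_rot: [-0.0, 0.741, 0.672, -0.0]
wrist_force: [-0.2, 0.1, -1.7]
opening: 0.451
grasp_force: 61.1
```

>>> play_rows(
  delta_pos=[
    [0,0,-2],
    [0,0,0],
    [0,0,0],
  ],
  yaw=[0,0,0],
)

```text
t: 26.45
tool_pos: [514.6, -288.8, 57.2]
tcp_rot: [-0.0, 0.741, 0.672, -0.0]
wrist_force: [-0.1, -0.7, -1.8]
opening: 0.451
grasp_force: 61.1
```

>>> play_rows(
  delta_pos=[
    [0,0,-1.5],
    [0,0,0],
    [0,0,0],
  ],
  yaw=[0,0,0],
)

```text
t: 26.7
tool_pos: [514.9, -288.9, 56.9]
tcp_rot: [0.0, 0.741, 0.672, -0.0]
wrist_force: [-4.1, 2.2, 8.2]
opening: 0.453
grasp_force: 62.3
```

>>> play_rows(
  delta_pos=[
    [0,0,0],
    [0,0,0],
    [0,0,0],
    [0,0,0],
  ],
  yaw=[0,0,0,0],
  grip=0.8,
)

```text
t: 27.03
tool_pos: [514.7, -288.8, 55.7]
tcp_rot: [0.0, 0.741, 0.672, 0.0]
wrist_force: [-0.1, -0.0, 0.0]
opening: 0.801
grasp_force: 0.0
```

>>> play_rows(
  delta_pos=[
    [0,0,15],
    [0,0,30],
    [0,0,35],
    [0,0,35],
    [0,0,35],
    [14,32,0],
    [14,32,0],
    [14,32,0],
  ],
  yaw=[0,0,0,0,0,0,0,0],
  grip=0.9,
)

```text
t: 27.7
tool_pos: [557.2, -192.5, 206.5]
tcp_rot: [0.001, 0.741, 0.671, 0.0]
wrist_force: [0.4, 0.3, -0.1]
opening: 0.901
grasp_force: 0.0
```

>>> play_rows(
  delta_pos=[
    [14,32,0],
    [14,32,0],
    [14,32,0],
    [15,32,0],
    [15,33,0],
    [15,33,0],
    [15,33,0],
    [15,33,0],
  ],
  yaw=[0,0,0,0,0,0,0,0],
)

```text
t: 28.37
tool_pos: [674.0, 68.8, 205.5]
tcp_rot: [0.0, 0.741, 0.672, -0.0]
wrist_force: [1.0, -0.1, 0.1]
opening: 0.901
grasp_force: 0.0
```

>>> play_rows(
  delta_pos=[
    [0,0,0],
    [0,0,0],
    [0,0,0],
  ],
  yaw=[0,0,0],
)

```text
t: 28.62
tool_pos: [673.4, 66.5, 205.2]
tcp_rot: [0.0, 0.741, 0.672, -0.001]
wrist_force: [-0.7, -1.1, -0.2]
opening: 0.903
grasp_force: 0.0
```

Run:
```python
from h import *
np.set_printoptions(precision=1,suppress=True)
s=manip.sense(); print(s["tool_pos"],yaw(),s["wrist_force"])
look("F1",4,"top"); look("W1",0,"top")
c=cam("wrist"); im=snap("wrist"); n,l,st,ce=cv2.connectedComponentsWithStats(red(im))
for i in range(1,n):
    if st[i,4]>400: print(st[i],w("wrist",ce[i],174,c))
```

```text
[673.4  66.5 205.2] -5.5738085637223005 [-0.7 -1.1 -0.2]
top F1 0.75 [362. 211.] [ 536.1 -364.2    4. ]
top F1 0.6 [236. 166.] [684.5  74.    4. ]
top F1 0.55 [342. 214.] [ 523.8 -294.8    4. ]
top W1 0.87 [140. 243.] [406.6 386.5   0. ]
top W1 0.86 [164. 244.] [406.9 305.5   0. ]
top W1 0.8 [145. 209.] [524.5 380.8   0. ]
top W1 0.48 [237. 166.] [682.3  72.3   0. ]
[ 226  182   63   57 2703] [674.3  69.1 174. ]
[  0 217  20  68 652] [505.1  50.4 174. ]
```

One waiting bottle has been knocked aside, to about (524,381). I'll re-measure it later. Now bottle 2.

>>> play_rows(
  delta_pos=[
    [1,2,-20],
    [0,0,-25],
    [0,0,-20],
    [0,0,-12],
    [0,0,-6],
    [0,0,0],
    [0,0,0],
  ],
  yaw=[0,0,0,0,0,0,0],
)

```text
t: 29.45
tool_pos: [675.1, 69.1, 123.5]
tcp_rot: [0.0, 0.741, 0.672, 0.0]
wrist_force: [-0.4, -0.9, 0.8]
opening: 0.898
grasp_force: 0.0
```

>>> play_rows(
  delta_pos=[
    [0,0,0],
    [0,0,0],
    [0,0,0],
    [0,0,0],
    [0,0,0],
  ],
  yaw=[0,0,0,0,0],
  grip=0,
)

```text
t: 29.87
tool_pos: [675.1, 69.4, 124.0]
tcp_rot: [0.0, 0.741, 0.672, 0.001]
wrist_force: [-2.0, -0.0, 5.8]
opening: 0.45
grasp_force: 60.0
```

>>> play_rows(
  delta_pos=[
    [0,0,10],
    [0,0,20],
    [0,0,25],
    [0,0,25],
    [0,0,25],
    [0,0,25],
    [0,0,25],
    [0,0,0],
  ],
  yaw=[0,0,0,0,0,0,0,0],
)

```text
t: 30.53
tool_pos: [677.1, 70.2, 283.9]
tcp_rot: [0.002, 0.741, 0.672, 0.004]
wrist_force: [1.1, -0.4, -0.8]
opening: 0.455
grasp_force: 60.7
```

>>> play_rows(
  delta_pos=[
    [-18,-32,0],
    [-18,-32,0],
    [-18,-32,0],
    [-19,-32,0],
    [-18,-32,0],
    [-18,-32,0],
    [-19,-32,0],
    [-18,-32,0],
  ],
  yaw=[0,0,0,0,0,0,0,0],
)

```text
t: 31.2
tool_pos: [526.8, -188.2, 277.1]
tcp_rot: [-0.0, 0.741, 0.672, -0.0]
wrist_force: [1.1, -0.8, -2.5]
opening: 0.452
grasp_force: 61.2
```

>>> play_rows(
  delta_pos=[
    [-19,-32,0],
    [-18,-32,0],
    [-19,-32,0],
    [-18,-32,0],
    [-19,-31,0],
    [0,0,-15],
    [0,0,-35],
    [0,0,-35],
  ],
  yaw=[0,0,0,0,0,0,0,0],
)

```text
t: 31.87
tool_pos: [435.6, -347.1, 192.4]
tcp_rot: [0.001, 0.741, 0.671, 0.0]
wrist_force: [1.4, -0.2, -2.6]
opening: 0.452
grasp_force: 61.4
```

>>> play_rows(
  delta_pos=[
    [0,0,-35],
    [0,0,-35],
    [0,0,-30],
    [0,0,-15],
    [0,0,-7],
    [0,0,0],
    [0,0,0],
  ],
  yaw=[0,0,0,0,0,0,0],
)

```text
t: 32.45
tool_pos: [436.0, -345.9, 71.2]
tcp_rot: [0.0, 0.741, 0.672, 0.0]
wrist_force: [0.1, -0.9, -1.4]
opening: 0.451
grasp_force: 61.2
```

Contact expected near TCP z 57–58.

>>> play_rows(
  delta_pos=[
    [0,0,-4],
    [0,0,-4],
    [0,0,-2],
    [0,0,0],
  ],
  yaw=[0,0,0,0],
)

```text
t: 32.78
tool_pos: [435.5, -345.8, 60.7]
tcp_rot: [0.0, 0.741, 0.672, -0.0]
wrist_force: [-0.9, 0.2, -2.4]
opening: 0.45
grasp_force: 61.2
```

>>> play_rows(
  delta_pos=[
    [0,0,-2],
    [0,0,0],
    [0,0,0],
  ],
  yaw=[0,0,0],
)

```text
t: 33.03
tool_pos: [435.6, -345.8, 58.7]
tcp_rot: [0.0, 0.741, 0.672, -0.0]
wrist_force: [-0.8, -0.4, -3.0]
opening: 0.452
grasp_force: 61.2
```

>>> play_rows(
  delta_pos=[
    [0,0,-1.5],
    [0,0,0],
    [0,0,0],
  ],
  yaw=[0,0,0],
)

```text
t: 33.28
tool_pos: [435.8, -346.1, 57.9]
tcp_rot: [0.0, 0.741, 0.672, -0.0]
wrist_force: [-2.1, 1.0, 4.9]
opening: 0.451
grasp_force: 62.0
```

>>> play_rows(
  delta_pos=[
    [0,0,0],
    [0,0,0],
    [0,0,0],
    [0,0,0],
  ],
  yaw=[0,0,0,0],
  grip=0.8,
)

```text
t: 33.62
tool_pos: [435.7, -345.8, 57.2]
tcp_rot: [0.0, 0.741, 0.672, 0.0]
wrist_force: [-0.8, 0.6, 0.4]
opening: 0.803
grasp_force: 0.0
```

>>> play_rows(
  delta_pos=[
    [0,0,15],
    [0,0,30],
    [0,0,35],
    [0,0,35],
    [0,0,35],
    [0,0,35],
    [0,40,0],
    [0,40,0],
  ],
  yaw=[0,0,0,0,0,0,0,0],
  grip=0.9,
)

```text
t: 34.28
tool_pos: [436.7, -267.4, 244.4]
tcp_rot: [0.003, 0.742, 0.67, 0.001]
wrist_force: [1.1, 2.1, -0.9]
opening: 0.9
grasp_force: 0.0
```

>>> play_rows(
  delta_pos=[
    [0,40,0],
    [0,40,0],
    [0,40,0],
    [0,40,0],
    [0,40,0],
    [0,40,0],
    [0,40,0],
    [0,40,0],
  ],
  yaw=[0,0,0,0,0,0,0,0],
)

```text
t: 34.95
tool_pos: [435.2, 55.9, 242.4]
tcp_rot: [0.0, 0.741, 0.672, 0.0]
wrist_force: [1.4, -0.6, -0.8]
opening: 0.896
grasp_force: 0.0
```

>>> play_rows(
  delta_pos=[
    [2,40,0],
    [2,40,0],
    [2,40,0],
    [2,40,0],
    [2,40,0],
    [0,40,0],
    [0,0,0],
    [0,0,0],
  ],
  yaw=[0,0,0,0,0,0,0,0],
)

```text
t: 35.62
tool_pos: [444.3, 297.3, 242.2]
tcp_rot: [-0.001, 0.739, 0.674, 0.0]
wrist_force: [1.0, -0.2, 0.6]
opening: 0.896
grasp_force: 0.0
```

Run:
```python
from h import *
np.set_printoptions(precision=1,suppress=True)
s=manip.sense(); print(s["tool_pos"],yaw(),s["wrist_force"],s["qpos"])
look("W1",0); c=cam("wrist"); im=snap("wrist","w7")
look("F1",4,"top"); look("W1",0,"top"); look("F1",4,"scene"); look("W1",0,"scene"); top=snap("top")
a=np.hstack([cv2.resize(im,(400,300)),cv2.resize(top[170:290,280:440],(400,300))]); cv2.imwrite("pics/m4.png",a[:,:,::-1])
```

```text
[444.3 297.3 242.2] -5.257945951603416 [ 1.  -0.2  0.6] [-0.   0.4 -0.9  1.8  0.4  1.1 -1.1]
wrist W1 0.91 [220.  66.] [412.5 398.8   0. ]
wrist W1 0.85 [315.  70.] [521.3 385.4   0. ]
wrist W1 0.79 [237. 149.] [421.4 301.    0. ]
top F1 0.9 [366. 211.] [ 536.4 -378.1    4. ]
top F1 0.85 [360. 241.] [ 431.5 -352.6    4. ]
top F1 0.69 [341. 215.] [ 519.5 -289.9    4. ]
top W1 0.45 [142. 211.] [516.3 391.3   0. ]
scene F1 0.7 [148. 266.] [ 433.  -346.9    4. ]
scene F1 0.69 [179. 268.] [ 504.2 -284.2    4. ]
scene F1 0.6 [161. 294.] [ 530.2 -373.7    4. ]
scene W1 0.89 [327. 145.] [504.4 397.9   0. ]
scene W1 0.59 [308. 134.] [415.9 391.1   0. ]
scene W1 0.37 [272. 230.] [608.7   6.3   0. ]
```

View pics/m4.png

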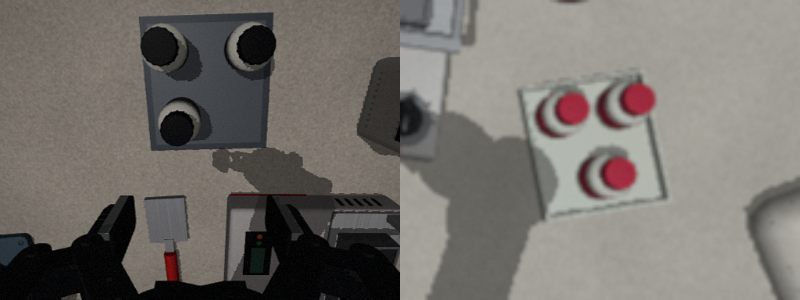

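All three finished bottles stand in the tray. The waiting caps in the left half are at (158,47), (255,45) and (178,127), that is (202,60), (326,58) and (228,163) in full pixels.

Run:
```python
from h import *
im=cv2.imread("pics/w7.png"); c=cam("wrist")
g=(im.max(2)<38).astype('uint8'); n,l,st,ce=cv2.connectedComponentsWithStats(g[:230])
for i in range(1,n):
    if st[i,4]>400: print(st[i],ce[i].round(),w("wrist",ce[i],100,c).round(1),w("wrist",ce[i],105,c).round(1))
```

```text
[ 303   32   50   51 1968] [328.  58.] [517.6 388.1 100. ] [516.5 387.9 105. ]
[ 180   34   49   51 1883] [204.  59.] [410.9 397.  100. ] [411.6 396.7 105. ]
[ 205  142   43   45 1509] [226. 164.] [418.5 302.9 100. ] [419. 304. 105.]
```

>>> play_rows(
  delta_pos=[
    [-15,3,0],
    [-10,2,-20],
    [0,0,-35],
    [0,0,-35],
    [0,0,-35],
    [0,0,-30],
    [0,0,-20],
    [0,0,-8],
  ],
  yaw=[0,0,0,0,0,0,0,0],
)

```text
t: 36.88
tool_pos: [419.0, 297.9, 56.4]
tcp_rot: [-0.0, 0.741, 0.672, -0.002]
wrist_force: [-0.0, -0.9, 1.4]
opening: 0.899
grasp_force: 0.0
```

>>> play_rows(
  delta_pos=[
    [0,0,-4],
    [0,0,0],
    [0,0,0],
  ],
  yaw=[0,0,0],
)

```text
t: 37.13
tool_pos: [421.4, 299.9, 56.4]
tcp_rot: [0.0, 0.741, 0.672, 0.001]
wrist_force: [0.5, -0.4, -0.7]
opening: 0.905
grasp_force: 0.0
```

>>> play_rows(
  delta_pos=[
    [0,0,0],
    [0,0,0],
    [0,0,0],
    [0,0,0],
    [0,0,0],
  ],
  yaw=[0,0,0,0,0],
  grip=0,
)

```text
t: 37.55
tool_pos: [420.6, 299.8, 56.2]
tcp_rot: [-0.0, 0.741, 0.672, 0.0]
wrist_force: [-2.3, -0.6, 6.7]
opening: 0.447
grasp_force: 59.2
```

>>> play_rows(
  delta_pos=[
    [0,0,10],
    [0,0,25],
    [0,0,35],
    [0,0,35],
    [0,0,35],
    [0,0,35],
    [0,0,35],
    [0,0,20],
  ],
  yaw=[0,0,0,0,0,0,0,0],
)

```text
t: 38.22
tool_pos: [421.0, 300.1, 289.5]
tcp_rot: [0.0, 0.74, 0.672, 0.002]
wrist_force: [0.7, 1.2, -2.6]
opening: 0.456
grasp_force: 60.8
```

>>> play_rows(
  delta_pos=[
    [20,-31,0],
    [20,-31,0],
    [20,-31,0],
    [20,-31,0],
    [20,-31,0],
    [20,-31,0],
    [20,-31,0],
    [20,-31,0],
  ],
  yaw=[0,0,0,0,0,0,0,0],
)

```text
t: 38.88
tool_pos: [580.8, 49.3, 285.7]
tcp_rot: [0.0, 0.741, 0.672, -0.0]
wrist_force: [0.5, 0.3, -2.5]
opening: 0.451
grasp_force: 61.0
```

>>> play_rows(
  delta_pos=[
    [20,-31,0],
    [20,-31,0],
    [20,-31,0],
    [20,-33,0],
    [0,0,0],
    [0,0,0],
    [0,0,0],
  ],
  yaw=[0,0,0,0,0,0,0],
)

```text
t: 39.47
tool_pos: [660.0, -74.3, 285.2]
tcp_rot: [-0.001, 0.741, 0.672, 0.0]
wrist_force: [0.1, 1.0, -1.9]
opening: 0.453
grasp_force: 61.2
```

Run:
```python
from h import *
np.set_printoptions(precision=1,suppress=True)
s=manip.sense(); print(s["tool_pos"],yaw(),s["wrist_force"],s["opening"])
look("pocket0",70); look("pocket0",70); look("pocket0",70,"top"); look("W1",0)
snap("wrist","w8")
im=cv2.imread("pics/w8.png"); c=cam("wrist"); 
r=rect(im,100,667,10,75,4,c); cv2.imwrite("pics/r8.png",r)
```

```text
[660.  -74.3 285.2] -5.562777979963118 [ 0.1  1.  -1.9] 0.45307023584366807
wrist pocket0 0.95 [259.  21.] [676.9  65.6  70. ]
wrist pocket0 0.85 [258.  93.] [669.   -5.2  70. ]
wrist pocket0 0.57 [257. 154.] [661.7 -73.7  70. ]
wrist pocket0 0.83 [258.  94.] [668.7  -5.6  70. ]
wrist pocket0 0.83 [260.  22.] [677.4  65.5  70. ]
wrist pocket0 0.59 [257. 158.] [661.2 -77.2  70. ]
top pocket0 0.76 [238. 166.] [665.4  65.2  70. ]
top pocket0 0.73 [280. 167.] [666.1 -72.6  70. ]
top pocket0 0.6 [259. 168.] [661.  -5.  70.]
wrist W1 0.69 [252. 200.] [ 646.6 -154.6    0. ]
```

View pics/r8.png

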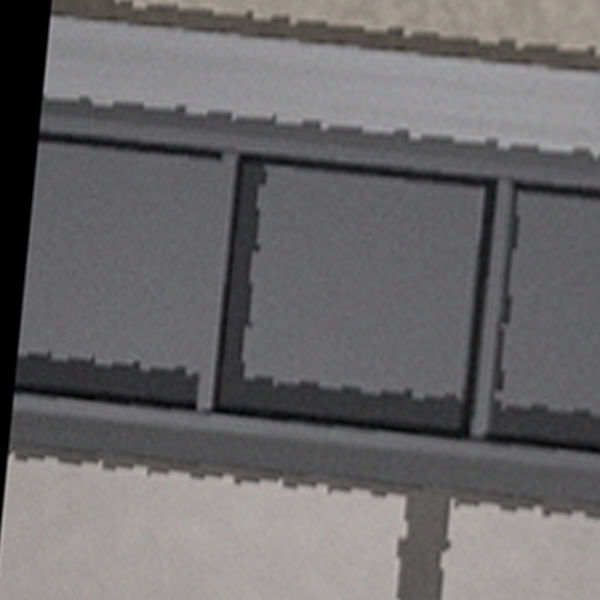

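The empty pockets are clear, with the middle one's centre at (355,295) in the rectified view. That gives pocket 1 = (668,-3.8), and from it p0 = (661.2,-73.5) and p2 = (674.8,65.9).

Run:
```python
from h import *
im=cv2.imread("pics/w8.png"); c=cam("wrist"); s=manip.sense()
q=s["tcp_rot"]; M=R.from_quat([q[1],q[2],q[3],q[0]]).as_matrix()
for b in (0,2,4):
  v=lambda t:proj("wrist",s["tool_pos"]+M@np.array(t),c).round()
  print(b,"base/body/bodytop edge",v((b+29,0,55)),v((b+29,0,-9)),"captop near/far",v((b+20,0,-49)),v((b-20,0,-49)),"capbottom",v((b+20,0,-21)))
col=im[130:384,250:262].mean(1)
for r in range(0,254,4): print(130+r,col[r].round().astype(int),end=" ")
```

```text
0 base/body/bodytop edge [256. 162.] [256. 193.] captop near/far [256. 248.] [256. 332.] capbottom [256. 219.]
2 base/body/bodytop edge [256. 160.] [256. 189.] captop near/far [256. 243.] [256. 328.] capbottom [256. 215.]
4 base/body/bodytop edge [256. 157.] [256. 185.] captop near/far [256. 238.] [256. 324.] capbottom [256. 211.]
130 [72 70 71] 134 [102 100 100] 138 [101  99 100] 142 [100  98  98] 146 [100  98  98] 150 [100  98  98] 154 [99 96 96] 158 [100  97  97] 162 [100  97  98] 166 [50 53 54] 170 [19 18 17] 174 [21 19 18] 178 [20 18 16] 182 [20 17 17] 186 [68 72 74] 190 [62 67 68] 194 [121 128 131] 198 [108 114 117] 202 [149 157 160] 206 [155 165 168] 210 [160 169 172] 214 [166 175 177] 218 [119 125 126] 222 [3 2 2] 226 [5 4 3] 230 [6 5 6] 234 [6 5 6] 238 [7 6 5] 242 [4 4 4] 246 [6 7 6] 250 [15 13 12] 254 [12 11 10] 258 [12 11 12] 262 [12 12 11] 266 [15 13 14] 270 [13 12 12] 274 [10  8  9] 278 [7 7 6] 282 [7 6 6] 286 [7 7 7] 290 [6 6 5] 294 [5 4 4] 298 [7 6 7] 302 [8 8 8] 306 [7 5 5] 310 [6 6 5] 314 [6 5 6] 318 [6 6 5] 322 [6 7 7] 326 [6 6 7] 330 [133 143 152] 334 [130 139 146] 338 [132 141 150] 342 [137 147 156] 346 [134 143 151] 350 [134 144 152] 354 [130 140 148] 358 [132 141 150] 362 [131 141 148] 366 [7 7 6] 370 [6 5 4] 374 [4 2 3] 378 [10  9  9] 382 [7 4 4]
```

>>> play_rows(
  delta_pos=[
    [1,1,-15],
    [0,0,-25],
    [0,0,-30],
    [0,0,-30],
    [0,0,-15],
    [0,0,-7],
    [0,0,0],
    [0,0,0],
  ],
  yaw=[0,0,0,0,0,0,0,0],
)

```text
t: 40.58
tool_pos: [662.2, -73.6, 164.1]
tcp_rot: [0.0, 0.741, 0.672, 0.0]
wrist_force: [0.0, -0.4, -1.1]
opening: 0.451
grasp_force: 61.2
```

>>> play_rows(
  delta_pos=[
    [0,0,-5],
    [0,0,-5],
    [0,0,-5],
    [0,0,0],
  ],
  yaw=[0,0,0,0],
)

```text
t: 40.92
tool_pos: [661.0, -73.9, 147.3]
tcp_rot: [-0.0, 0.741, 0.672, -0.001]
wrist_force: [0.3, -0.1, -2.7]
opening: 0.448
grasp_force: 61.2
```

>>> play_rows(
  delta_pos=[
    [0,0,-5],
    [0,0,-5],
    [0,0,-3],
    [0,0,0],
  ],
  yaw=[0,0,0,0],
)

```text
t: 41.25
tool_pos: [660.9, -73.9, 134.1]
tcp_rot: [-0.001, 0.741, 0.672, -0.001]
wrist_force: [-1.2, 0.6, -2.8]
opening: 0.45
grasp_force: 61.2
```

>>> play_rows(
  delta_pos=[
    [0,0,-4],
    [0,0,-2],
    [0,0,0],
  ],
  yaw=[0,0,0],
)

```text
t: 41.5
tool_pos: [661.3, -73.8, 128.6]
tcp_rot: [-0.0, 0.741, 0.672, -0.0]
wrist_force: [0.4, -0.0, -1.9]
opening: 0.45
grasp_force: 61.2
```

>>> play_rows(
  delta_pos=[
    [0,0,-1.5],
    [0,0,0],
    [0,0,0],
  ],
  yaw=[0,0,0],
)

```text
t: 41.75
tool_pos: [661.6, -73.8, 127.8]
tcp_rot: [0.0, 0.741, 0.672, 0.0]
wrist_force: [1.1, 0.0, -2.4]
opening: 0.451
grasp_force: 61.2
```

>>> play_rows(
  delta_pos=[
    [0,0,-1.5],
    [0,0,0],
    [0,0,0],
  ],
  yaw=[0,0,0],
)

```text
t: 42.0
tool_pos: [661.9, -73.8, 126.4]
tcp_rot: [0.0, 0.741, 0.672, 0.0]
wrist_force: [-0.4, -0.2, -1.8]
opening: 0.448
grasp_force: 61.4
```

>>> play_rows(
  delta_pos=[
    [0,0,-1.5],
    [0,0,0],
    [0,0,0],
  ],
  yaw=[0,0,0],
)

```text
t: 42.25
tool_pos: [662.0, -73.6, 126.3]
tcp_rot: [0.0, 0.741, 0.672, 0.0]
wrist_force: [-3.4, -0.2, 8.0]
opening: 0.45
grasp_force: 62.3
```

```bash
python3 -c "
from h import *
s=manip.sense(); print(s['tool_pos'],s['wrist_force'],s['opening'])"
```

```text
[661.95113185 -73.58301411 126.25034421] [-3.40262502 -0.24527327  8.0361697 ] 0.4502088485662219
```

>>> play_rows(
  delta_pos=[
    [0,0,0],
    [0,0,0],
    [0,0,0],
    [0,0,0],
  ],
  yaw=[0,0,0,0],
  grip=0.8,
)

```text
t: 42.58
tool_pos: [661.6, -73.8, 124.6]
tcp_rot: [-0.0, 0.741, 0.672, 0.0]
wrist_force: [-0.6, -1.1, -0.0]
opening: 0.8
grasp_force: 0.0
```

>>> play_rows(
  delta_pos=[
    [0,0,15],
    [0,0,30],
    [0,0,35],
    [0,0,35],
    [-20,33,0],
    [-20,33,0],
    [-20,33,0],
    [-20,33,0],
  ],
  yaw=[0,0,0,0,0,0,0,0],
  grip=0.9,
)

```text
t: 43.25
tool_pos: [580.8, 59.6, 241.1]
tcp_rot: [0.0, 0.741, 0.672, 0.001]
wrist_force: [0.2, 0.2, 0.3]
opening: 0.899
grasp_force: 0.0
```

>>> play_rows(
  delta_pos=[
    [-20,33,0],
    [-20,33,0],
    [-20,33,0],
    [-20,33,0],
    [-20,33,0],
    [-20,33,0],
    [-20,33,0],
    [-20,33,0],
  ],
  yaw=[0,0,0,0,0,0,0,0],
)

```text
t: 43.92
tool_pos: [420.6, 323.8, 241.0]
tcp_rot: [0.0, 0.741, 0.672, 0.001]
wrist_force: [0.5, 1.5, -0.0]
opening: 0.904
grasp_force: 0.0
```

>>> play_rows(
  delta_pos=[
    [0,0,0],
    [0,0,0],
    [0,0,0],
    [0,0,0],
  ],
  yaw=[0,0,0,0],
)

```text
t: 44.25
tool_pos: [422.7, 320.9, 240.0]
tcp_rot: [0.0, 0.741, 0.671, -0.0]
wrist_force: [0.1, -0.6, 0.2]
opening: 0.896
grasp_force: 0.0
```

```bash
cat >> h.py <<'E'
def caps(z,rows=(0,384),name=None):
    for k in range(2):
        c=cam("wrist"); print(manip.sense()["tool_pos"].round(1)); im=snap("wrist",name); g=(im.max(2)<38).astype('uint8')
        n,l,st,ce=cv2.connectedComponentsWithStats(g[rows[0]:rows[1]])
        for i in range(1,n):
            if 400<st[i,4]<6000: q=ce[i]+[0,rows[0]]; print(st[i],q.round(),w("wrist",q,z,c).round(1))
E
python3 - <<'E'
from h import *
caps(101,(0,240),"w9"); look("W1",1); look("W1",70,"top"); look("F1",4,"top")
E
```

```text
[422.7 320.9 240. ]
[ 309   59   71   65 2378] [350.  90.] [512.1 386.4 101. ]
[ 210   66   47   49 1667] [233.  90.] [410.1 396.6 101. ]
[271 188  89  22 879] [322. 202.] [484.4 284.2 101. ]
[422.8 320.7 239.8]
[ 329   64   51   60 2098] [354.  90.] [516.  385.8 101. ]
[ 210   66   46   48 1668] [233.  90.] [410.2 396.5 101. ]
[271 189  89  21 868] [323. 202.] [484.9 284.1 101. ]
wrist W1 0.69 [331.  87.] [517.5 386.8   1. ]
wrist W1 0.63 [237.  91.] [408.4 393.    1. ]
top W1 0.73 [280. 170.] [655.2 -72.7  70. ]
top W1 0.54 [144. 212.] [505.  360.3  70. ]
top F1 0.71 [359. 241.] [ 431.8 -349.8    4. ]
top F1 0.69 [366. 210.] [ 541.2 -376.5    4. ]
top F1 0.69 [240. 258.] [365.8  50.2   4. ]
top F1 0.67 [340. 217.] [ 514.3 -287.4    4. ]
```

>>> play_rows(
  delta_pos=[
    [-6,37,0],
    [-7,37,0],
    [0,0,-30],
    [0,0,-35],
    [0,0,-35],
    [0,0,-35],
    [0,0,-25],
    [0,0,-15],
  ],
  yaw=[0,0,0,0,0,0,0,0],
)

```text
t: 45.32
tool_pos: [407.5, 394.6, 61.6]
tcp_rot: [0.0, 0.741, 0.672, -0.002]
wrist_force: [-0.0, -0.2, -0.0]
opening: 0.895
grasp_force: 0.0
```

>>> play_rows(
  delta_pos=[
    [0,0,-8],
    [0,0,0],
    [0,0,0],
  ],
  yaw=[0,0,0],
)

```text
t: 45.57
tool_pos: [409.1, 397.0, 57.7]
tcp_rot: [-0.0, 0.741, 0.672, 0.001]
wrist_force: [0.3, 0.8, 0.6]
opening: 0.898
grasp_force: 0.0
```

>>> play_rows(
  delta_pos=[
    [0,0,-2],
    [0,0,0],
    [0,0,0],
    [0,0,0],
    [0,0,0],
  ],
  yaw=[0,0,0,0,0],
  grip=0,
)

```text
t: 45.98
tool_pos: [409.4, 396.8, 56.0]
tcp_rot: [0.0, 0.741, 0.672, 0.001]
wrist_force: [0.8, -0.2, 6.8]
opening: 0.448
grasp_force: 60.1
```

>>> play_rows(
  delta_pos=[
    [0,0,10],
    [0,0,25],
    [0,0,35],
    [0,0,35],
    [0,0,35],
    [0,0,35],
    [0,0,35],
    [0,0,20],
  ],
  yaw=[0,0,0,0,0,0,0,0],
)

```text
t: 46.65
tool_pos: [408.6, 397.2, 289.1]
tcp_rot: [-0.0, 0.74, 0.672, 0.002]
wrist_force: [0.3, 0.7, -3.3]
opening: 0.452
grasp_force: 61.2
```

>>> play_rows(
  delta_pos=[
    [20,-31,0],
    [20,-31,0],
    [20,-31,0],
    [20,-31,0],
    [20,-31,0],
    [20,-31,0],
    [20,-31,0],
    [20,-31,0],
  ],
  yaw=[0,0,0,0,0,0,0,0],
)

```text
t: 47.32
tool_pos: [568.6, 146.3, 285.1]
tcp_rot: [-0.0, 0.74, 0.672, -0.0]
wrist_force: [0.5, 0.4, -3.0]
opening: 0.452
grasp_force: 61.2
```

>>> play_rows(
  delta_pos=[
    [20,-31,0],
    [20,-31,0],
    [20,-31,0],
    [20,-31,0],
    [19,-29,0],
    [0,0,0],
    [0,0,0],
    [0,0,0],
  ],
  yaw=[0,0,0,0,0,0,0,0],
)

```text
t: 47.98
tool_pos: [666.8, -3.9, 284.6]
tcp_rot: [-0.001, 0.74, 0.672, -0.0]
wrist_force: [-0.6, 2.2, -2.1]
opening: 0.449
grasp_force: 61.4
```

```bash
cat >> h.py <<'E'
def held():
    im=snap("wrist").astype(int); col=im[150:384,250:262].mean((1,2)); d=[150+i for i in range(60,232) if (col[i]<60)!=(col[i-1]<60)]
    print("transitions",d,"b=0 expects 219, b=4 211, far rim 330"); s=manip.sense(); print(s["tool_pos"].round(1),s["wrist_force"].round(1))
E
python3 -c "
from h import *
held(); look('pocket0',70)"
```

```text
transitions [221, 329, 365] b=0 expects 219, b=4 211, far rim 330
[666.7  -3.1 284.9] [ 0.3  0.3 -3.2]
wrist pocket0 0.64 [256. 158.] [666.2  -7.   70. ]
```

>>> play_rows(
  delta_pos=[
    [1,0,-15],
    [0,0,-25],
    [0,0,-30],
    [0,0,-30],
    [0,0,-15],
    [0,0,-7],
    [0,0,0],
    [0,0,0],
  ],
  yaw=[0,0,0,0,0,0,0,0],
)

```text
t: 48.8
tool_pos: [669.4, -4.1, 164.1]
tcp_rot: [0.0, 0.74, 0.672, 0.001]
wrist_force: [-0.3, -0.1, -3.1]
opening: 0.453
grasp_force: 61.4
```

>>> play_rows(
  delta_pos=[
    [0,0,-6],
    [0,0,-6],
    [0,0,-6],
    [0,0,-6],
    [0,0,-5],
    [0,0,0],
  ],
  yaw=[0,0,0,0,0,0],
)

```text
t: 49.3
tool_pos: [667.7, -5.0, 132.2]
tcp_rot: [-0.001, 0.741, 0.672, -0.001]
wrist_force: [0.6, -0.0, -2.7]
opening: 0.449
grasp_force: 61.4
```

>>> play_rows(
  delta_pos=[
    [0,0,-3],
    [0,0,-2],
    [0,0,0],
    [0,0,0],
  ],
  yaw=[0,0,0,0],
)

```text
t: 49.63
tool_pos: [668.6, -4.8, 128.7]
tcp_rot: [0.0, 0.741, 0.672, -0.0]
wrist_force: [-0.1, -0.5, -3.2]
opening: 0.45
grasp_force: 61.4
```

>>> play_rows(
  delta_pos=[
    [0,0,-1.5],
    [0,0,0],
    [0,0,0],
  ],
  yaw=[0,0,0],
)

```text
t: 49.88
tool_pos: [668.6, -4.8, 127.2]
tcp_rot: [0.0, 0.741, 0.672, 0.0]
wrist_force: [0.8, 0.2, -2.2]
opening: 0.451
grasp_force: 61.4
```

>>> play_rows(
  delta_pos=[
    [0,0,-1.5],
    [0,0,0],
    [0,0,0],
  ],
  yaw=[0,0,0],
)

```text
t: 50.13
tool_pos: [668.9, -4.8, 126.1]
tcp_rot: [0.0, 0.741, 0.672, 0.0]
wrist_force: [0.6, 0.2, -0.8]
opening: 0.449
grasp_force: 61.6
```

>>> play_rows(
  delta_pos=[
    [0,0,-1],
    [0,0,0],
    [0,0,0],
  ],
  yaw=[0,0,0],
)

```text
t: 50.38
tool_pos: [669.1, -4.8, 126.0]
tcp_rot: [0.0, 0.741, 0.672, 0.0]
wrist_force: [-1.8, -1.0, 6.2]
opening: 0.449
grasp_force: 62.3
```

>>> play_rows(
  delta_pos=[
    [0,0,0],
    [0,0,0],
    [0,0,0],
    [0,0,0],
  ],
  yaw=[0,0,0,0],
  grip=0.8,
)

```text
t: 50.72
tool_pos: [668.6, -4.8, 124.6]
tcp_rot: [-0.0, 0.741, 0.672, -0.0]
wrist_force: [0.4, 0.9, -0.5]
opening: 0.796
grasp_force: 0.0
```

>>> play_rows(
  delta_pos=[
    [0,0,15],
    [0,0,30],
    [0,0,35],
    [0,0,35],
    [-17,32,0],
    [-17,32,0],
    [-17,32,0],
    [-17,32,0],
  ],
  yaw=[0,0,0,0,0,0,0,0],
  grip=0.9,
)

```text
t: 51.38
tool_pos: [599.9, 124.6, 241.2]
tcp_rot: [0.0, 0.741, 0.672, 0.001]
wrist_force: [1.3, 0.1, 0.1]
opening: 0.901
grasp_force: 0.0
```

>>> play_rows(
  delta_pos=[
    [-17,32,0],
    [-17,32,0],
    [-17,32,0],
    [-17,32,0],
    [-17,32,0],
    [-15,30,0],
    [0,0,0],
    [0,0,0],
  ],
  yaw=[0,0,0,0,0,0,0,0],
)

```text
t: 52.05
tool_pos: [499.1, 315.9, 241.1]
tcp_rot: [-0.0, 0.739, 0.674, 0.001]
wrist_force: [0.2, 0.3, -0.2]
opening: 0.899
grasp_force: 0.0
```

>>> play_rows(
  delta_pos=[
    [0,0,0],
    [0,0,0],
  ],
  yaw=[0,0],
)

```text
t: 52.22
tool_pos: [501.7, 311.8, 240.0]
tcp_rot: [0.001, 0.741, 0.671, -0.0]
wrist_force: [0.4, -0.5, 0.3]
opening: 0.898
grasp_force: 0.0
```

Run:
```python
from h import *
caps(101,(0,240),"w10"); look("W1",1); look("W1",1)
```

```text
[501.7 311.8 240. ]
[ 243   62   46   49 1679] [266.  86.] [518.3 387.6 101. ]
[ 447  117   39   93 1483] [466. 161.] [698.9 302.5 101. ]
[501.7 311.7 239.9]
[ 243   62   46   49 1685] [266.  86.] [518.3 387.6 101. ]
[ 447  116   40   94 1483] [466. 161.] [698.9 302.4 101. ]
wrist W1 0.84 [263.  87.] [517.4 386.3   1. ]
```

Bottle B is at (518,387).

>>> play_rows(
  delta_pos=[
    [8,37,0],
    [8,38,0],
    [0,0,-30],
    [0,0,-35],
    [0,0,-35],
    [0,0,-35],
    [0,0,-25],
    [0,0,-15],
  ],
  yaw=[0,0,0,0,0,0,0,0],
)

```text
t: 53.18
tool_pos: [515.3, 386.5, 61.2]
tcp_rot: [-0.0, 0.741, 0.672, -0.002]
wrist_force: [0.3, -0.6, -0.2]
opening: 0.895
grasp_force: 0.0
```

>>> play_rows(
  delta_pos=[
    [0,0,-8],
    [0,0,0],
    [0,0,0],
  ],
  yaw=[0,0,0],
)

```text
t: 53.43
tool_pos: [517.2, 388.9, 57.9]
tcp_rot: [-0.0, 0.741, 0.672, 0.001]
wrist_force: [0.7, -0.1, 0.7]
opening: 0.902
grasp_force: 0.0
```

>>> play_rows(
  delta_pos=[
    [0,0,-2],
    [0,0,0],
    [0,0,0],
    [0,0,0],
    [0,0,0],
  ],
  yaw=[0,0,0,0,0],
  grip=0,
)

```text
t: 53.85
tool_pos: [517.6, 388.8, 56.1]
tcp_rot: [0.0, 0.741, 0.672, 0.001]
wrist_force: [0.5, -0.2, 5.9]
opening: 0.447
grasp_force: 60.2
```

>>> play_rows(
  delta_pos=[
    [0,0,10],
    [0,0,25],
    [0,0,35],
    [0,0,35],
    [0,0,35],
    [0,0,35],
    [0,0,35],
    [0,0,20],
  ],
  yaw=[0,0,0,0,0,0,0,0],
)

```text
t: 54.52
tool_pos: [516.8, 389.2, 289.3]
tcp_rot: [-0.0, 0.74, 0.672, 0.002]
wrist_force: [-0.0, 0.6, -2.3]
opening: 0.449
grasp_force: 60.9
```

>>> play_rows(
  delta_pos=[
    [16,-32,0],
    [16,-32,0],
    [16,-32,0],
    [16,-32,0],
    [16,-32,0],
    [16,-32,0],
    [16,-32,0],
    [16,-33,0],
  ],
  yaw=[0,0,0,0,0,0,0,0],
)

```text
t: 55.18
tool_pos: [644.4, 129.6, 284.8]
tcp_rot: [-0.0, 0.74, 0.672, -0.0]
wrist_force: [-0.1, 0.5, -2.8]
opening: 0.453
grasp_force: 61.0
```

>>> play_rows(
  delta_pos=[
    [15,-33,0],
    [14,-33,0],
    [0,0,0],
    [0,0,0],
    [0,0,0],
  ],
  yaw=[0,0,0,0,0],
)

```text
t: 55.6
tool_pos: [672.9, 65.7, 284.6]
tcp_rot: [-0.001, 0.741, 0.672, -0.0]
wrist_force: [0.4, 1.4, -2.6]
opening: 0.449
grasp_force: 61.0
```

```bash
python3 -c "
from h import *
held()"
```

```text
transitions [223, 331, 365] b=0 expects 219, b=4 211, far rim 330
[672.7  66.8 284.8] [-0.6  0.2 -3.1]
```

>>> play_rows(
  delta_pos=[
    [1.5,1,-15],
    [0,0,-25],
    [0,0,-30],
    [0,0,-30],
    [0,0,-15],
    [0,0,-7],
    [0,0,0],
    [0,0,0],
  ],
  yaw=[0,0,0,0,0,0,0,0],
)

```text
t: 56.32
tool_pos: [675.8, 67.1, 164.1]
tcp_rot: [0.0, 0.74, 0.672, 0.001]
wrist_force: [0.7, 0.1, -2.1]
opening: 0.448
grasp_force: 61.1
```

>>> play_rows(
  delta_pos=[
    [0,0,-6],
    [0,0,-6],
    [0,0,-6],
    [0,0,-6],
    [0,0,-5],
    [0,0,0],
  ],
  yaw=[0,0,0,0,0,0],
)

```text
t: 56.82
tool_pos: [674.3, 65.9, 132.2]
tcp_rot: [-0.001, 0.741, 0.672, -0.001]
wrist_force: [-0.9, 0.7, -3.1]
opening: 0.447
grasp_force: 61.1
```

>>> play_rows(
  delta_pos=[
    [0,0,-3],
    [0,0,-2],
    [0,0,0],
    [0,0,0],
  ],
  yaw=[0,0,0,0],
)

```text
t: 57.15
tool_pos: [675.1, 66.3, 128.7]
tcp_rot: [0.0, 0.741, 0.672, 0.0]
wrist_force: [-0.2, -0.1, -2.1]
opening: 0.449
grasp_force: 61.1
```

>>> play_rows(
  delta_pos=[
    [0,0,-2],
    [0,0,0],
    [0,0,0],
  ],
  yaw=[0,0,0],
)

```text
t: 57.4
tool_pos: [675.1, 66.2, 126.7]
tcp_rot: [-0.0, 0.741, 0.672, -0.0]
wrist_force: [0.3, -0.7, -3.5]
opening: 0.446
grasp_force: 61.1
```

>>> play_rows(
  delta_pos=[
    [0,0,-1],
    [0,0,0],
    [0,0,0],
  ],
  yaw=[0,0,0],
)

```text
t: 57.65
tool_pos: [675.4, 66.3, 126.1]
tcp_rot: [0.0, 0.741, 0.672, 0.0]
wrist_force: [-0.5, 0.1, 1.7]
opening: 0.452
grasp_force: 61.3
```

>>> play_rows(
  delta_pos=[
    [0,0,-1],
    [0,0,0],
    [0,0,0],
  ],
  yaw=[0,0,0],
)

```text
t: 57.9
tool_pos: [675.5, 66.3, 126.0]
tcp_rot: [0.0, 0.741, 0.672, 0.0]
wrist_force: [-1.8, -0.4, 6.5]
opening: 0.45
grasp_force: 62.0
```

>>> play_rows(
  delta_pos=[
    [0,0,0],
    [0,0,0],
    [0,0,0],
    [0,0,0],
  ],
  yaw=[0,0,0,0],
  grip=0.8,
)

```text
t: 58.23
tool_pos: [675.1, 66.2, 124.6]
tcp_rot: [-0.0, 0.741, 0.672, -0.0]
wrist_force: [0.8, 1.4, -0.3]
opening: 0.801
grasp_force: 0.0
```

>>> play_rows(
  delta_pos=[
    [0,0,15],
    [0,0,30],
    [0,0,35],
    [0,0,35],
    [-20,-5,0],
    [-20,-6,0],
    [-20,-6,0],
    [-20,-6,0],
  ],
  yaw=[0,0,0,0,7,7,7,7],
  grip=0.9,
)

```text
t: 58.9
tool_pos: [594.4, 43.2, 241.0]
tcp_rot: [0.001, 0.553, 0.833, 0.0]
wrist_force: [1.2, 0.2, -0.1]
opening: 0.901
grasp_force: 0.0
```

>>> play_rows(
  delta_pos=[
    [-20,-6,0],
    [-20,-6,0],
    [-20,-6,0],
    [-20,-6,0],
    [-20,-5,0],
    [-5,0,0],
    [0,0,0],
    [0,0,0],
  ],
  yaw=[7,7,7,7,7,7,7,7],
)

```text
t: 59.57
tool_pos: [490.0, 13.8, 240.8]
tcp_rot: [0.001, 0.098, 0.995, -0.001]
wrist_force: [0.3, -0.4, -0.1]
opening: 0.903
grasp_force: 0.0
```

>>> play_rows(
  delta_pos=[
    [0,0,0],
    [0,0,0],
    [0,0,0],
  ],
  yaw=[6,0,0],
)

```text
t: 59.82
tool_pos: [490.3, 14.2, 240.3]
tcp_rot: [0.0, 0.05, 0.999, -0.0]
wrist_force: [-0.4, 0.3, -0.4]
opening: 0.898
grasp_force: 0.0
```

Run:
```python
from h import *
np.set_printoptions(precision=1,suppress=True)
s=manip.sense(); print(s["tool_pos"],yaw(),s["wrist_force"])
look("pull_knob",185); c=cam("wrist"); im=snap("wrist","w11"); n,l,st,ce=cv2.connectedComponentsWithStats(red(im))
for i in range(1,n):
    if st[i,4]>200: print(st[i],w("wrist",ce[i],190,c))
look("W1",70); look("W1",70,"top"); look("F1",4,"top")
```

```text
[490.3  14.2 240.3] 84.24485103960188 [-0.4  0.3 -0.4]
wrist pull_knob 0.63 [258. 200.] [489.6  16.2 185. ]
[ 174   24  103   26 1998] [383.2   7.3 190. ]
[ 235  188   47   39 1512] [492.   15.3 190. ]
wrist W1 0.84 [200. 306.] [659.5 -70.5  70. ]
wrist W1 0.8 [257. 310.] [672.1  -2.5  70. ]
wrist W1 0.67 [312. 307.] [674.7  63.6  70. ]
top W1 0.86 [239. 162.] [680.3  61.8  70. ]
top W1 0.53 [280. 172.] [649.1 -73.8  70. ]
top F1 0.87 [359. 239.] [ 438.5 -350.     4. ]
top F1 0.7 [365. 210.] [ 539.4 -372.3    4. ]
top F1 0.59 [342. 217.] [ 514.1 -292.2    4. ]
```

>>> play_rows(
  delta_pos=[
    [0,0,-20],
    [0,0,-30],
    [0,0,-25],
    [0,0,-15],
    [0,0,-10],
    [0,0,-3],
    [0,0,0],
    [0,0,0],
  ],
  yaw=[0,0,0,0,0,0,0,0],
)

```text
t: 60.93
tool_pos: [490.8, 14.5, 137.5]
tcp_rot: [0.001, 0.049, 0.999, 0.0]
wrist_force: [0.3, -0.8, -0.1]
opening: 0.902
grasp_force: 0.0
```

>>> play_rows(
  delta_pos=[
    [0,0,0],
    [0,0,0],
    [0,0,0],
    [0,0,0],
    [0,0,0],
  ],
  yaw=[0,0,0,0,0],
  grip=0,
)

```text
t: 61.35
tool_pos: [490.5, 14.5, 137.5]
tcp_rot: [0.001, 0.049, 0.999, 0.0]
wrist_force: [-2.2, -0.6, 6.2]
opening: 0.395
grasp_force: 59.1
```

>>> play_rows(
  delta_pos=[
    [10,-1,0],
    [10,-1,0],
    [10,-1,0],
    [10,-1,0],
    [10,-1,0],
    [10,-1,0],
    [10,-1,0],
    [8,-1,0],
  ],
  yaw=[0,0,0,0,0,0,0,0],
)

```text
t: 62.02
tool_pos: [570.3, 6.2, 137.6]
tcp_rot: [0.002, 0.049, 0.999, 0.0]
wrist_force: [-3.5, 2.1, 2.9]
opening: 0.39
grasp_force: 60.0
```

>>> play_rows(
  delta_pos=[
    [2,0,0],
    [1,0,0],
    [0,0,0],
    [0,0,0],
  ],
  yaw=[0,0,0,0],
)

```text
t: 62.35
tool_pos: [570.0, 6.2, 137.5]
tcp_rot: [-0.001, 0.049, 0.999, -0.001]
wrist_force: [-5.7, -1.5, 10.9]
opening: 0.39
grasp_force: 60.6
```

>>> play_rows(
  delta_pos=[
    [0,0,0],
    [0,0,0],
    [0,0,0],
    [0,0,0],
  ],
  yaw=[0,0,0,0],
  grip=0.9,
)

```text
t: 62.68
tool_pos: [571.0, 6.1, 136.5]
tcp_rot: [-0.0, 0.049, 0.999, -0.0]
wrist_force: [-0.2, 0.0, -0.0]
opening: 0.899
grasp_force: 0.0
```

>>> play_rows(
  delta_pos=[
    [0,0,20],
    [0,0,35],
    [0,0,35],
    [0,0,30],
    [-30,0,0],
    [-30,0,0],
    [0,0,0],
    [0,0,0],
  ],
  yaw=[0,0,0,0,0,0,0,0],
)

```text
t: 63.35
tool_pos: [510.1, 5.7, 256.7]
tcp_rot: [-0.0, 0.049, 0.999, -0.001]
wrist_force: [-0.2, -0.2, -0.2]
opening: 0.895
grasp_force: 0.0
```

Run:
```python
from h import *
np.set_printoptions(precision=1,suppress=True)
s=manip.sense(); print(s["tool_pos"],s["wrist_force"],s["t"])
c=cam("wrist"); im=snap("wrist","w12"); n,l,st,ce=cv2.connectedComponentsWithStats(red(im))
for i in range(1,n):
    if st[i,4]>200: print(st[i],w("wrist",ce[i],190,c))
look("pull_knob",185); look("W1",70); look("pull_knob",185,"scene"); look("W1",70,"scene"); look("F1",4,"scene"); look("speed_dial_grip",97)
for i in ("canister","pail","filling_knife"): look(i,0,"scene",1)
```

```text
[510.1   5.7 256.7] [-0.2 -0.2 -0.2] 63.35
[ 183    6  100   25 1892] [391.    3.2 190. ]
[246 272  35  15 307] [582.2   5.7 190. ]
wrist pull_knob 0.86 [264. 263.] [571.1   6.1 185. ]
wrist W1 0.82 [203. 281.] [657.8 -73.9  70. ]
wrist W1 0.76 [318. 283.] [674.8  67.7  70. ]
wrist W1 0.71 [260. 285.] [671.2  -4.7  70. ]
scene pull_knob 0.89 [261. 189.] [569.8   2.9 185. ]
scene pull_knob 0.63 [309. 152.] [576.2 198.6 185. ]
scene W1 0.73 [300. 217.] [666.7  66.3  70. ]
scene W1 0.64 [264. 247.] [661.6 -81.1  70. ]
scene W1 0.6 [284. 233.] [672.2  -6.1  70. ]
scene W1 0.31 [151. 268.] [ 479.1 -353.5   70. ]
scene F1 0.7 [160. 293.] [ 527.9 -373.7    4. ]
scene F1 0.65 [178. 271.] [ 510.4 -294.1    4. ]
scene F1 0.56 [149. 266.] [ 433.  -343.2    4. ]
wrist speed_dial_grip 0.75 [169. 164.] [501.  -79.7  97. ]
wrist speed_dial_grip 0.53 [261. 227.] [579.4   5.9  97. ]
scene canister 0.7 [360. 198.] [732.7 295.5   0. ]
scene pail 0.59 [224. 328.] [ 735.3 -312.2    0. ]
scene filling_knife 0.68 [233. 178.] [369.4  59.3   0. ]
```

The knob is home at (570,6), and every bottle is where it should be. Handing in.

```bash
python3 -c "
from bench import manip
print(manip.sign_off())"
```

```text
the job is handed in; nothing more can be done
None
```

I handed in the job at about 63 s: the dial is off, the three pink-capped bottles stand in the tray, the three black-capped ones each sit in a shaker pocket, the knob is pushed home and the bystanders were not touched; sign-off gave no verdict.

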